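Nest the parts pots in the bowl

ROBOT

A 7-joint arm with a two-finger parallel gripper is mounted at the origin on the work surface; the furniture and walls round the work are solid. World frame = base frame: x ahead of the robot, y to its left, z up, the work surface at z = 0. Lengths are in m, angles in rad, forces in N, time in s.
With the tool pointing down it reaches from about 0.425 to 0.975 m from the base axis. Payload 16.7 kg.
Tool frame: the origin (TCP) lies midway between the tips of the shut fingers; the grasp point (between the pads) lies 19 mm behind it; z points along the fingers, y is the line along which they close (so a half turn about z gives the same grasp; the last joint's range is limited). The gripper opens to 85 mm and grips with 20 to 120 N. Pads are 22 mm wide; open, the fingers measure 114 mm over their backs; the gripper's body (76 mm by 85 mm) begins 54 mm behind the grasp point. The pads swing forward as they close: fully open they stand 13 mm farther back than shut.
Start: joints at [1.125, 0.426, 0.074, 1.606, -0.034, 1.111, -0.067], TCP at [0.197, -0.646, 0.231] pointing down, gripper open.
Joint ranges: [-2.85, 2.85], [-0.5, 2.14], [-1.23, 1.37], [0.21, 2.46], [-1.02, 4.16], [0.16, 2.05], [-2.73, 2.73]. Speed limits (rad/s): [1.89, 1.89, 2.39, 2.39, 3.01, 3.01, 3.01].

INTERFACE

Orientations are given as [roll, pitch, yaw] about the fixed x, y, z axes, in that order (R = Rz(yaw) Ry(pitch) Rx(roll)).
In Python, from plant import env gives the robot as it stands.
- The arm moves only by the tool play_rows, never from a script. Its argument "steps" is a list of rows, each an object of numbers: "x", "y", "z": the shift along the tool's x, y, z in units of 30 mm (1.0 is 30 mm); "ax", "ay", "az": the turn, a rotation vector about the tool's x, y, z in units of 5 degrees (1.0 is 5 degrees). A call has exactly 5 rows; each row is the pose to reach, as a shift and turn from the pose commanded when the call began, along the tool's axes at that moment; what a row does not reach only later rows make up. A row lasts 1/10 s, in which the tool goes at most 50 mm and 8.59 degrees, less where a joint would pass 70% of its speed; a pose out of reach is approached as far as the arm can. A call with a gripper value outside its range is refused whole. "grip" is the finger opening in mm, from 0 to 85.4, set as the call begins (left out, the last holds). The fingers move at their own pace and stop on an object; the grip force is fixed at half the most. Time passes only in rows, so rows that repeat a pose let the fingers close, or fill a call up. It gives the time, the measured TCP pose, the force, the opening and the grip force at its end, in the units of the state.
- env.state(): the state, without advancing time (a new reading comes with each control period).
- env.snapshot(name): name is "scene" or "top" or "wrist"; returns a dict with "color" (400x640x3 uint8, blue, green, red), "vertical_fov" (degrees; the focal length in pixels is half the picture's height over the tangent of half this angle, whatever the lens; pixels are square), "cx", "cy" (the principal point, pixels), "pose" (4x4, takes a point from camera to world coordinates). Camera axes: x right, y down, z forward; pixel columns grow to the right and rows downward; lengths in m; the calibration is good to about 2 mm. A picture is of the moment at which its call begins. There is no depth.
- env.job_done(): hands the job in; it is judged then, once.
Trained networks look in the newest picture that a camera, given by its name, has taken for a name from the list of things; names that differ only in an ending like _2 or _b are one class to them, and where a whole thing is asked for, a point or a joint stands for the part that bears it (a point fixed in the world has none). Each returns a list of dicts, best first, with "conf" (0 to 1); they miss things now and then, are a little off and sometimes report something else, mostly with a low value. They report only what shows in the picture. A call takes as long as a camera call.
- env.look_for(camera, thing): "position" ([column, row] in pixels, amid what is visible of it).
- env.silhouettes(camera, thing): "region" (400x640 bool, what is visible of it) and "position" ([column, row] in pixels, amid what is visible of it).
The state is a dict: "time": time; "joint_positions": joint angles; "qvel": joint speeds; "joint_torque": joint torques, N m; "eef_pos": TCP position; "tcp_rot": TCP orientation; "ft_force": force on the tool from outside, world axes, zero at the start; "ft_torque": the same for the moment, N m; "grip_width": finger opening in m; "gripper_force": force on a finger pad.
Only numpy, scipy, OpenCV 4.12 (cv2) and the standard library are available. Lean on these libraries where they do the work, as an engineer would, in place of code of your own. Each camera call takes 0.05 s, during which the arm holds its last target. There are 200 camera calls.

TASK

Clear the bowl: lift the tape measure out and stand it upright on the middle of the small carton, squarely, lengthwise along the carton. Then nest the three metal pots in the bowl in size order, the widest first and the narrowest last, each standing upright and fully down on the floor of the one round it. Leave the bowl where it stands and do not disturb the other things.

Things in the scene. Friction and masses are not known exactly. Their poses are not given: they have to be found in the camera images.
- bowl: loose enamelled bowl, pale blue outside and white inside, 235 mm across the rim, 115 mm tall, curved wall, floor 9 mm above its origin and flat enough for the base of the widest pot to stand level on it; origin at the centre of its underside, z up; about 0.55 kg
- tape: yellow and black tape measure standing upright in the bowl at the start, 32 mm thick (x), 65 mm tall (z), its case 62 mm long from y = -41 to y = +21 mm, the tape's end tab reaching on to y = +41 mm; flat underside, which holds the origin; about 0.24 kg; grip the case across x
- carton: small closed brown cardboard carton lying on the table, 96 mm long (x), 75 mm wide (y), 48 mm tall; origin at the centre of its underside; 0.3 kg
- pot_wide: the widest of three plain aluminium pots: round, tapered, open, no handle; 144 mm across the mouth, 84 mm across the base, 76 mm tall. All three have a 5 mm floor, a 4 mm wall and round the mouth an upright collar 8 mm thick and 18 mm tall, which can be gripped with one finger inside and one outside; origin at the centre of the underside, z up; about 0.15 kg
- pot_middle: the middle aluminium pot: 106 mm across the mouth, 60 mm across the base, 84 mm tall; collar, floor and origin as the widest; about 0.11 kg
- pot_narrow: the narrowest aluminium pot: 68 mm across the mouth (52 mm inside), 44 mm across the base, 92 mm tall; collar, floor and origin as the widest; about 0.08 kg. The pots' three places are swapped from start to start. Nested, each rim stands 13 mm above the one round it
- tape_case (a point): middle of the tape measure's case, 31 mm above its underside and at y = -10 mm in its frame
- tape_roll: bystander: roll of black insulating tape 55 mm across, 19 mm tall, lying among the pots; origin at the centre of its underside
- plug: bystander: black mains plug 36x82x24 mm lying on the table to the right of and beyond the bowl; origin at the centre of its underside

How it is judged:
By the outcome, as a careful person would: the job done as asked, in the order asked, and still so for the second after the job is handed in, with the robot touching nothing.
It also fails if it takes over 72 s, if anything falls off the work surface, if the arm or the gripper's body presses on something with over 40 N, if the wrist force passes 120 N, or if a joint passes its speed limit or range.

## Working session

There is one attempt and no reset: what is moved stays moved. The work goes in short steps, Python scripts to look and compute and a tool call to move; the robot and the scene stay as the last step left them, time stands still between calls to the robot, and variables do not carry over. Pictures are saved under pics/ and viewed, at most 10 in all, crops included, and the job is handed in when it is done.

Besides the shell and the picture viewer there is one more tool, called by a JSON object that holds its "op" and its "data", one argument or row to a line. play_rows: Moves the arm, as the interface text tells. Its arguments: {"type":"object","properties":{"steps":{"type":"array","items":{"type":"object","properties":{"x":{"type":"number"},"y":{"type":"number"},"z":{"type":"number"},"ax":{"type":"number"},"ay":{"type":"number"},"az":{"type":"number"}}}},"grip":{"type":"number"}},"required":["steps"]}

```bash
ls; mkdir -p pics; cat > h.py <<'E'
import numpy as np, cv2
from plant import env
from scipy.spatial.transform import Rotation as R
def ray(s,px):
    f=200/np.tan(np.radians(s["vertical_fov"])/2); T=np.array(s["pose"])
    d=T[:3,:3]@np.array([(px[0]-s["cx"])/f,(px[1]-s["cy"])/f,1.]); return T[:3,3],d/np.linalg.norm(d)
def atz(s,px,z):
    o,d=ray(s,px); return o+d*(z-o[2])/d[2]
def tri(*v):
    A=np.zeros((3,3));b=np.zeros(3);rs=[ray(*q) for q in v]
    for o,d in rs:
        P=np.eye(3)-np.outer(d,d);A+=P;b+=P@o
    p=np.linalg.solve(A,b); return p,[np.linalg.norm((np.eye(3)-np.outer(d,d))@(p-o)) for o,d in rs]
def proj(s,p):
    f=200/np.tan(np.radians(s["vertical_fov"])/2); T=np.array(s["pose"]);c=T[:3,:3].T@(np.asarray(p)-T[:3,3])
    return np.array([s["cx"]+f*c[0]/c[2],s["cy"]+f*c[1]/c[2]])
E
python3 - <<'E'
from h import *
np.set_printoptions(precision=4,suppress=True)
st=env.state();print(st)
S={}
for n in("scene","top"):
    s=env.snapshot(n);S[n]=s;cv2.imwrite(f"pics/{n}0.png",s["color"]);print(n,s["vertical_fov"],s["cx"],s["cy"],s["pose"])
    for t in "bowl tape carton pot_wide pot_middle pot_narrow tape_case tape_roll plug".split():
        print(t,[(np.round(r["position"],1),round(r["conf"],2)) for r in env.look_for(n,t)[:3]])
E
```

```text
pics
{'time': 0.0, 'joint_positions': array([ 1.1255,  0.4268,  0.0739,  1.6066, -0.0341,  1.1108, -0.0671]), 'qvel': array([ 0.0005, -0.0007,  0.0005,  0.0008,  0.0001,  0.0006, -0.0002]), 'joint_torque': array([ -0.0011, -94.9849,   3.7602, -46.3514,   0.019 ,   0.0104,
        -0.    ]), 'eef_pos': array([ 0.1966, -0.6453,  0.2306]), 'tcp_rot': array([-3.1403,  0.0001,  0.2957]), 'ft_force': array([0.856 , 0.2458, 0.0561]), 'ft_torque': array([ 0.0326, -0.0043,  0.0943]), 'gripper_force': 0.0, 'grip_width': 0.08536653893793489}
scene 57.949645287263124 315.7272150864529 201.57167781584056 [[-0.6483 -0.5362  0.5406  0.1212]
 [-0.7614  0.4629 -0.4539  0.3584]
 [-0.0068 -0.7058 -0.7083  0.6842]
 [ 0.      0.      0.      1.    ]]
bowl [(array([244., 278.]), 0.96)]
tape [(array([251.8, 291.5]), 0.65)]
carton [(array([364.2, 166.3]), 0.71)]
pot_wide [(array([253.8, 294.5]), 0.35)]
pot_middle [(array([356.9, 234. ]), 0.76), (array([418.2, 186.9]), 0.53), (array([366.4, 199. ]), 0.36)]
pot_narrow [(array([415.1, 186. ]), 0.55)]
tape_case [(array([253.3, 292.3]), 0.78)]
tape_roll [(array([365.1, 199.3]), 0.76)]
plug [(array([260. , 216.3]), 0.83)]
top 50.41308483775608 316.5860263307686 203.2441003178705 [[ 0.0287 -0.9948  0.0979  0.4891]
 [-0.9996 -0.0289 -0.0016 -0.0165]
 [ 0.0044 -0.0979 -0.9952  1.0036]
 [ 0.      0.      0.      1.    ]]
bowl [(array([201. , 241.7]), 0.85)]
tape [(array([216., 240.]), 0.9), (array([349.2, 169.9]), 0.34)]
carton [(array([423.8, 181.2]), 0.76), (array([325.9, 260.3]), 0.27)]
pot_wide [(array([349.6, 167.1]), 0.69)]
pot_middle [(array([327.1, 261.6]), 0.92)]
pot_narrow [(array([433.4, 262.2]), 0.97)]
tape_case [(array([213.2, 234.6]), 0.94)]
tape_roll [(array([384.5, 226.9]), 0.84), (array([432.6, 260.1]), 0.68), (array([427. , 182.4]), 0.59)]
plug [(array([281.1, 155.7]), 0.83)]
```

View pics/scene0.png

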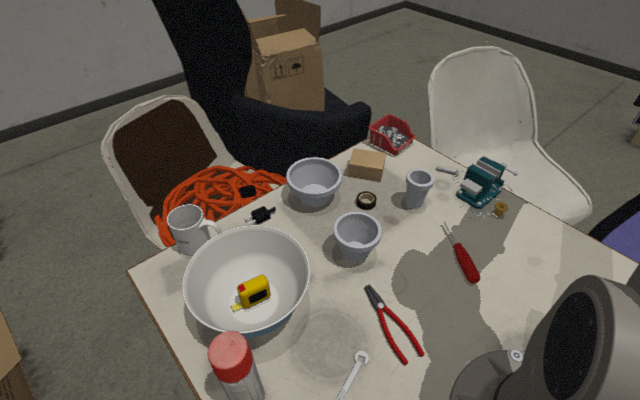

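View pics/top0.png

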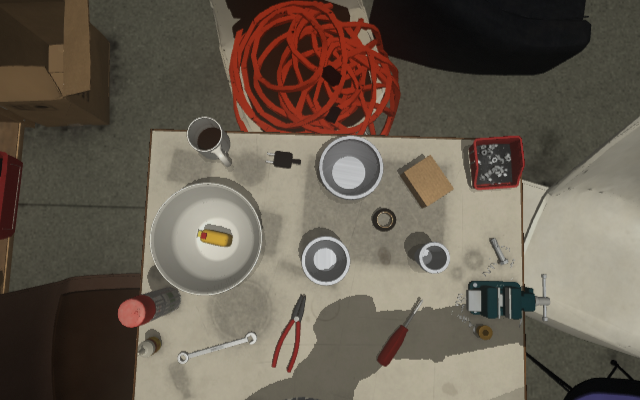

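The scene picture shows the bowl (245,280) with the yellow tape measure in it (252,292). Behind it are the wide pot (314,183), middle pot (357,236), narrow pot (418,187), carton (366,165) and tape roll (366,200). The top picture shows the bowl at (207,238), tape (215,238) with its tab to the left, wide pot (350,168), middle (326,260), narrow (433,257) and carton (427,181), which is turned. Next I fit the rims in both views.

```bash
cat > fit.py <<'E'
from h import *
from scipy.optimize import least_squares
np.set_printoptions(precision=4,suppress=True)
def sil(cam,t,near):
    best=None
    for r in env.silhouettes(cam,t):
        d=np.hypot(*(np.array(r["position"])-near))
        if d<25 and (best is None or r["conf"]>best["conf"]): best=r
    return best
def contour(reg):
    c,_=cv2.findContours(reg.astype(np.uint8),cv2.RETR_EXTERNAL,cv2.CHAIN_APPROX_NONE); return max(c,key=cv2.contourArea)[:,0,:].astype(float)
E
python3 - <<'E'
from fit import *
S={n:env.snapshot(n) for n in("scene","top")}
things={"bowl":((244,278),(207,238),.1175,.115),"pot_wide":((314,180),(350,168),.072,.076),"pot_middle":((357,236),(326,260),.053,.084),"pot_narrow":((418,187),(433,257),.034,.092)}
a=np.linspace(0,2*np.pi,180,endpoint=False)
for t,(ns,nt,r,h) in things.items():
    C={}
    for n,near in(("scene",ns),("top",nt)):
        for name in [t]+[k for k in things if k!=t and k!="bowl" and t!="bowl"]:
            q=sil(n,name,np.array(near))
            if q: break
        if q is None: print(t,n,"none"); continue
        c=contour(q["region"]); C[n]=(c,q["region"].sum())
        print(t,n,name,round(q["conf"],2),"bbox",c.min(0),c.max(0))
    def res(p,used=None):
        out=[]
        for n,(c,_) in C.items():
            P=np.array([proj(S[n],[p[0]+p[3]*np.cos(k),p[1]+p[3]*np.sin(k),p[2]]) for k in a])
            P=P if n=="top" else P[P[:,1]<P[:,1].mean()+ -2]
            hull=cv2.convexHull(c.astype(np.float32))
            out+= [cv2.pointPolygonTest(hull,(float(x),float(y)),True)-.0 for x,y in P]
        return np.array(out)
    p0=np.r_[atz(S["top"],nt,h)[:2],h,r]
    f=least_squares(res,p0,loss="soft_l1",x_scale=.01,diff_step=1e-3)
    g=least_squares(lambda p:res(np.r_[p,r]),p0[:3],loss="soft_l1",x_scale=.01,diff_step=1e-3)
    k=least_squares(lambda p:res(np.r_[p,h,r]),p0[:2],loss="soft_l1",x_scale=.01,diff_step=1e-3)
    print("  free",f.x,"rms",np.sqrt((f.fun**2).mean()),"fixR",g.x,"fixRh",k.x,np.sqrt((k.fun**2).mean()))
E
```

```text
bowl scene bowl 0.92 bbox [181. 225.] [309. 337.]
bowl top bowl 0.66 bbox [149. 183.] [261. 295.]
  free [0.4976 0.2115 0.1159 0.117 ] rms 0.35323987566640375 fixR [0.4977 0.2117 0.115 ] fixRh [0.4977 0.2117] 0.38273680182760617
pot_wide scene pot_wide 0.94 bbox [286. 157.] [342. 205.]
pot_wide top pot_wide 0.94 bbox [319. 136.] [382. 199.]Traceback (most recent call last):
  File "<stdin>", line 23, in <module>
    return func(*args, **kwargs)
    result = trf(vector_fun.fun, vector_fun.jac, x0, f0, J0, lb, ub, ftol, xtol,
                 gtol, max_nfev, x_scale, loss_function, tr_solver,
                 tr_options.copy(), verbose, callback=callback_wrapped)
    return trf_no_bounds(
        fun, jac, x0, f0, J0, ftol, xtol, gtol, max_nfev, x_scale,
        loss_function, tr_solver, tr_options, verbose, callback=callback)
    cost_new = loss_function(f_new, cost_only=True)
    loss(z, rho, cost_only=cost_only)
    ~~~~^^^^^^^^^^^^^^^^^^^^^^^^^^^^^
    rho[0] = 2 * (t**0.5 - 1)
    ~~~^^^
ValueError: could not broadcast input array from shape (265,) into shape (266,)
```

```bash
python3 - <<'E'
from fit import *
S={n:env.snapshot(n) for n in("scene","top")}
for t,ns,nt in(("carton",(365,165),(427,181)),("tape",(252,292),(215,238)),("tape_roll",(366,200),(384,219)),("plug",(260,216),(284,159))):
    im=[]
    for n,near in(("scene",ns),("top",nt)):
        q=sil(n,t,np.array(near)); 
        if q is None: print(t,n,"none");continue
        c=contour(q["region"]); print(t,n,round(q["conf"],2),"area",q["region"].sum(),"bbox",c.min(0),c.max(0),"minrect",cv2.minAreaRect(c.astype(np.float32)))
        if t in("carton","tape"): print("  poly",cv2.approxPolyDP(c.astype(np.float32),2.5,True)[:,0].tolist())
s=S["top"]["color"]
a=cv2.resize(s[140:225,385:470],None,fx=6,fy=6,interpolation=cv2.INTER_CUBIC)[:400]
b=cv2.resize(s[215:262,180:250],None,fx=6,fy=6,interpolation=cv2.INTER_CUBIC)
a=cv2.resize(s[145:215,390:465],None,fx=5,fy=5,interpolation=cv2.INTER_CUBIC);b=cv2.resize(s[205:275,180:255],None,fx=5,fy=5,interpolation=cv2.INTER_CUBIC)
cv2.imwrite("pics/crop.png",np.hstack([a,b]))
E
```

```text
carton scene 0.94 area 950 bbox [349. 149.] [385. 180.] minrect ((365.9412536621094, 164.6660919189453), (34.641204833984375, 28.906293869018555), 10.007980346679688)
  poly [[354.0, 149.0], [349.0, 161.0], [349.0, 175.0], [379.0, 180.0], [385.0, 155.0]]
carton top 0.82 area 1574 bbox [400. 156.] [452. 207.] minrect ((425.92559814453125, 181.39059448242188), (42.96710205078125, 38.00554275512695), 55.784297943115234)
  poly [[430.0, 156.0], [400.0, 174.0], [421.0, 207.0], [452.0, 189.0]]
tape scene 0.83 area 863 bbox [232. 275.] [269. 310.] minrect ((249.1000213623047, 292.7000427246094), (25.491174697875977, 43.37971878051758), 63.43495178222656)
  poly [[263.0, 275.0], [237.0, 285.0], [239.0, 300.0], [232.0, 306.0], [234.0, 310.0], [249.0, 307.0], [269.0, 295.0]]
tape top 0.97 area 442 bbox [198. 230.] [232. 246.] minrect ((214.65383911132812, 237.73077392578125), (34.516441345214844, 14.512594223022461), 11.309932708740234)
  poly [[198.0, 233.0], [203.0, 242.0], [228.0, 246.0], [232.0, 239.0], [231.0, 235.0], [218.0, 231.0]]
tape_roll scene 0.54 area 326 bbox [356. 191.] [376. 210.] minrect ((366.0, 200.5), (19.0, 20.0), 90.0)
tape_roll top 0.56 area 278 bbox [372. 209.] [395. 231.] minrect ((383.5, 220.0), (22.0, 23.0), 90.0)
plug scene 0.67 area 310 bbox [245. 206.] [275. 223.] minrect ((260.3092956542969, 214.6958465576172), (14.519450187683105, 31.475730895996094), 66.03751373291016)
plug top 0.73 area 337 bbox [267. 151.] [300. 168.] minrect ((283.86541748046875, 160.17308044433594), (32.75139236450195, 16.473756790161133), 11.309932708740234)
```

View pics/crop.png

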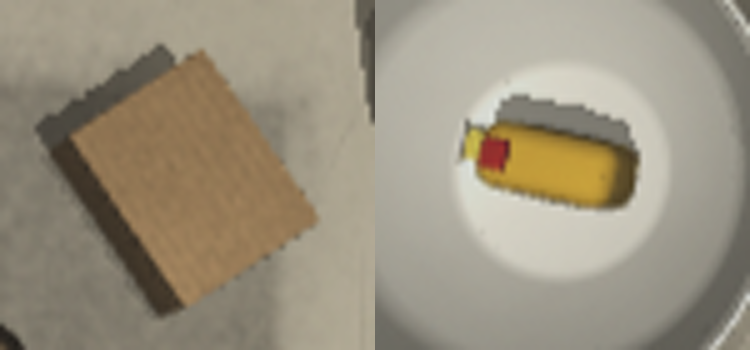

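The crop shows the carton's top face with corners at about (203,48), (72,135), (185,305) and (317,218), and the tape's case with its tab at the left end. Next are the pot fits and carton corners.

```bash
cat >> fit.py <<'E'
A=np.linspace(0,2*np.pi,180,endpoint=False)
def rimfit(C,p0,r=None,h=None):
    # C: list of (snap, contour, far_only)
    sel=[]
    for s,c,far in C:
        P=np.array([proj(s,[p0[0]+.06*np.cos(k),p0[1]+.06*np.sin(k),p0[2]]) for k in A])
        sel.append(P[:,1]<P[:,1].mean()-2 if far else np.ones(180,bool))
    H=[cv2.convexHull(c.astype(np.float32)) for _,c,_ in C]
    def full(p):
        p=list(p); z=h if h else p.pop(2); return p[0],p[1],z,(r if r else p[-1])
    def res(p):
        x,y,z,rr=full(p)
        return np.array([cv2.pointPolygonTest(hu,tuple(map(float,proj(s,[x+rr*np.cos(k),y+rr*np.sin(k),z]))),True)+.0 for (s,_,_),m,hu in zip(C,sel,H) for k in A[m]])
    q=[p0[0],p0[1]]+([] if h else [p0[2]])+([] if r else [p0[3]])
    f=least_squares(res,q,loss="soft_l1",x_scale=.01,diff_step=1e-3)
    return np.array(full(f.x)),np.sqrt((f.fun**2).mean())
E
python3 - <<'E'
from fit import *
S={n:env.snapshot(n) for n in("scene","top")}
things={"pot_wide":((314,180),(350,168),.072,.076),"pot_middle":((357,236),(326,260),.053,.084),"pot_narrow":((418,187),(433,257),.034,.092)}
for t,(ns,nt,r,h) in things.items():
    C=[]
    for n,near in(("scene",ns),("top",nt)):
        for name in [t]+[k for k in things if k!=t]:
            q=sil(n,name,np.array(near))
            if q: break
        if q is None: print(t,n,"none"); continue
        c=contour(q["region"]);C.append((S[n],c,n=="scene"));print(t,n,name,round(q["conf"],2))
    p0=np.r_[atz(S["top"],nt,h)[:2],h,r]
    for kw in({},{"r":r},{"r":r,"h":h}): print("  ",*rimfit(C,p0,**kw))
co=[(390+X/5-.4,145+Y/5-.4) for X,Y in((203,48),(72,135),(185,305),(317,218))]
P=np.array([atz(S["top"],c,.048) for c in co]);print("carton",P,P.mean(0))
e=[P[(i+1)%4]-P[i] for i in range(4)];print([(np.linalg.norm(v),np.degrees(np.arctan2(v[1],v[0]))) for v in e])
print("scene reproj of top corners",[proj(S["scene"],p) for p in P])
ct=[(180+(X-375)/5-.4,205+Y/5-.4) for X,Y in((495,122),(628,148),(607,207),(484,183),(466,143))]
print("tape",[atz(S["top"],c,.074) for c in ct])
E
```

```text
pot_wide scene pot_wide 0.98
pot_wide top pot_wide 0.77
   [ 0.6613 -0.0905  0.0799  0.0697] 0.41086960708415443
   [ 0.6627 -0.0909  0.0753  0.072 ] 0.8594016998089282
   [ 0.6625 -0.0907  0.076   0.072 ] 0.8634911855031808
pot_middle scene pot_middle 0.69
pot_middle top pot_middle 0.95
   [ 0.4575 -0.0396  0.0848  0.052 ] 0.3728941986965776
   [ 0.4575 -0.0398  0.0828  0.053 ] 0.5152784163938716
   [ 0.4574 -0.0396  0.084   0.053 ] 0.5362365598908241
pot_narrow scene pot_narrow 0.71
pot_narrow top pot_narrow 0.66
   [ 0.4698 -0.2688  0.0931  0.0331] 0.7280545816580338
   [ 0.4696 -0.2688  0.092   0.034 ] 0.7521484528065092
   [ 0.4696 -0.2688  0.092   0.034 ] 0.7520827963413209
carton [[ 0.7035 -0.2748  0.048 ]
 [ 0.6614 -0.2151  0.048 ]
 [ 0.5851 -0.2669  0.048 ]
 [ 0.6265 -0.3268  0.048 ]] [ 0.6441 -0.2709  0.048 ]
[(np.float64(0.07300162702544861), np.float64(125.2031057476136)), (np.float64(0.0922489377238542), np.float64(-145.8426808517509)), (np.float64(0.07281666168427053), np.float64(-55.30832074867081)), (np.float64(0.09290238338416949), np.float64(34.04879157221529))]
scene reproj of top corners [array([353.0801, 147.9824]), array([348.4058, 163.3895]), array([381.5933, 168.9172]), array([384.97  , 153.0522])]
tape [array([0.517 , 0.2269, 0.074 ]), array([0.5073, 0.1683, 0.074 ]), array([0.4815, 0.1762, 0.074 ]), array([0.4903, 0.2302, 0.074 ]), array([0.5075, 0.239 , 0.074 ])]
```

The measured heights match the given ones: bowl 0.116, pots 0.080, 0.085 and 0.093. The carton is at (0.644,-0.271) with its long axis at 34.5°. Tape y is at about 80.6°.

```bash
cat >> h.py <<'E'
def plan(*targets,start=None):
    """targets (x,y,z,yawdeg); tool down. prints units of each call from the one before"""
    if start is None:
        st=env.state(); p=np.array(st["eef_pos"]); Q=R.from_euler("xyz",st["tcp_rot"])
    else: p=np.array(start[:3],float); Q=R.from_euler("xyz",[np.pi,0,np.radians(start[3])])
    for t in targets:
        q=np.array(t[:3],float); N=R.from_euler("xyz",[np.pi,0,np.radians(t[3])])
        d=Q.inv().apply(q-p)/.03; w=np.degrees((Q.inv()*N).as_rotvec())/5
        n=max(np.linalg.norm(q-p)/.05,np.linalg.norm(w)*5/8.59)
        print("to",np.round(t,3),"xyz",np.round(d,2),"a",np.round(w,2),"rows",round(n,1)); p,Q=q,N
E
python3 -c "
from h import *
plan((.4,-.5,.3,16.9),(.55,-.3,.32,35),(.56,-.05,.32,60),(.5,.2,.32,80.6))"
```

```text
to [ 0.4 -0.5  0.3 16.9] xyz [ 7.9  -2.67 -2.29] a [-0.   -0.    0.01] rows 5.2
to [ 0.55 -0.3   0.32 35.  ] xyz [ 6.72 -4.93 -0.67] a [ 0.    0.   -3.62] rows 5.0
to [ 5.6e-01 -5.0e-02  3.2e-01  6.0e+01] xyz [ 5.05 -6.64 -0.  ] a [ 0.  0. -5.] rows 5.0
to [ 0.5   0.2   0.32 80.6 ] xyz [ 6.22 -5.9  -0.  ] a [-0.    0.   -4.12] rows 5.1
```

{"op": "play_rows", "data": {
  "steps": [
    {"x": 1.6,"y": -0.5,"z": -0.5},
    {"x": 3.2,"y": -1.1,"z": -0.9},
    {"x": 4.8,"y": -1.6,"z": -1.4},
    {"x": 6.3,"y": -2.1,"z": -1.8},
    {"x": 7.9,"y": -2.7,"z": -2.3}
  ],
  "grip": 85
}}

```text
schema error: expected keys x, y, z, ax, ay, az
```

{"op": "play_rows", "data": {
  "steps": [
    {"x": 1.3,"y": -1.0,"z": -0.1,"az": -0.7},
    {"x": 2.7,"y": -2.0,"z": -0.3,"az": -1.4},
    {"x": 4.0,"y": -3.0,"z": -0.4,"az": -2.2},
    {"x": 5.4,"y": -3.9,"z": -0.5,"az": -2.9},
    {"x": 6.7,"y": -4.9,"z": -0.7,"az": -3.6}
  ]
}}

```text
schema error: expected keys x, y, z, ax, ay, az
```

{"op": "play_rows", "data": {
  "steps": [
    {"x": 1.0,"y": -1.3,"az": -1.0},
    {"x": 2.0,"y": -2.7,"az": -2.0},
    {"x": 3.0,"y": -4.0,"az": -3.0},
    {"x": 4.0,"y": -5.3,"az": -4.0},
    {"x": 5.0,"y": -6.6,"az": -5.0}
  ]
}}

```text
schema error: expected keys x, y, z, ax, ay, az
```

```bash
python3 -c "
from h import *
st=env.state();print(st['time'],st['eef_pos'],st['tcp_rot'],st['joint_positions'])
plan((.5,.2,.32,80.6))"
```

```text
2.2 [ 0.19675083 -0.64563555  0.23130155] [-3.14153167e+00 -3.38965322e-05  2.95756714e-01] [ 1.12547936  0.42608152  0.07388528  1.60602745 -0.03409853  1.11080032
 -0.06711565]
to [ 0.5   0.2   0.32 80.6 ] xyz [ 17.89 -24.02  -2.95] a [ -0.    -0.   -12.73] rows 18.1
```

{"op": "play_rows", "data": {
  "steps": [
    {"x": 1.6,"y": -0.5,"z": -0.5,"ax": 0,"ay": 0,"az": 0},
    {"x": 3.2,"y": -1.1,"z": -0.9,"ax": 0,"ay": 0,"az": 0},
    {"x": 4.8,"y": -1.6,"z": -1.4,"ax": 0,"ay": 0,"az": 0},
    {"x": 6.3,"y": -2.1,"z": -1.8,"ax": 0,"ay": 0,"az": 0},
    {"x": 7.9,"y": -2.7,"z": -2.3,"ax": 0,"ay": 0,"az": 0}
  ],
  "grip": 85
}}

```text
time: 2.7
eef_pos: [0.3937, -0.5035, 0.2982]
tcp_rot: [3.141, -0.0, 0.296]
ft_force: [0.3, -0.2, -0.8]
grip_width: 0.0848
gripper_force: 0.0
```

{"op": "play_rows", "data": {
  "steps": [
    {"x": 1.3,"y": -1.0,"z": -0.1,"ax": 0,"ay": 0,"az": -0.7},
    {"x": 2.7,"y": -2.0,"z": -0.3,"ax": 0,"ay": 0,"az": -1.4},
    {"x": 4.0,"y": -3.0,"z": -0.4,"ax": 0,"ay": 0,"az": -2.2},
    {"x": 5.4,"y": -3.9,"z": -0.5,"ax": 0,"ay": 0,"az": -2.9},
    {"x": 6.7,"y": -4.9,"z": -0.7,"ax": 0,"ay": 0,"az": -3.6}
  ]
}}

```text
time: 3.2
eef_pos: [0.5422, -0.3047, 0.3186]
tcp_rot: [3.142, -0.0, 0.612]
ft_force: [0.1, -1.3, 0.3]
grip_width: 0.085
gripper_force: 0.0
```

{"op": "play_rows", "data": {
  "steps": [
    {"x": 1.0,"y": -1.3,"z": 0,"ax": 0,"ay": 0,"az": -1.0},
    {"x": 2.0,"y": -2.7,"z": 0,"ax": 0,"ay": 0,"az": -2.0},
    {"x": 3.0,"y": -4.0,"z": 0,"ax": 0,"ay": 0,"az": -3.0},
    {"x": 4.0,"y": -5.3,"z": 0,"ax": 0,"ay": 0,"az": -4.0},
    {"x": 5.0,"y": -6.6,"z": 0,"ax": 0,"ay": 0,"az": -5.0}
  ]
}}

```text
time: 3.7
eef_pos: [0.5505, -0.0561, 0.3188]
tcp_rot: [3.141, -0.0, 1.05]
ft_force: [1.3, -0.6, -1.1]
grip_width: 0.0851
gripper_force: 0.0
```

```bash
python3 -c "
from h import *
st=env.state();print(st['time'],st['eef_pos'],st['tcp_rot'],st['joint_positions'])
plan((.5,.2,.32,80.6))
s=env.snapshot('wrist');print(s['pose'],s['vertical_fov'])
cv2.imwrite('pics/w1.png',s['color'])"
```

```text
3.7 [ 0.55046247 -0.05613513  0.3187898 ] [ 3.14095137e+00 -9.03705982e-05  1.04979488e+00] [ 0.31221388  0.18027786 -0.37424115  1.75258706  0.07011692  1.22116824
 -0.60151711]
to [ 0.5   0.2   0.32 80.6 ] xyz [ 6.57 -5.71 -0.04] a [ 0.01  0.   -4.09] rows 5.2
[[ 8.66888591e-01 -4.73298179e-01 -1.56502408e-01  5.89475514e-01]
 [-4.98501444e-01 -8.23495044e-01 -2.70836153e-01  1.35748492e-02]
 [-6.92699117e-04  3.12801447e-01 -9.49818285e-01  4.60967144e-01]
 [ 0.00000000e+00  0.00000000e+00  0.00000000e+00  1.00000000e+00]] 58.79015611098885
```

{"op": "play_rows", "data": {
  "steps": [
    {"x": 1.3,"y": -1.1,"z": 0,"ax": 0,"ay": 0,"az": -0.8},
    {"x": 2.6,"y": -2.3,"z": 0,"ax": 0,"ay": 0,"az": -1.6},
    {"x": 3.9,"y": -3.4,"z": 0,"ax": 0,"ay": 0,"az": -2.5},
    {"x": 5.2,"y": -4.6,"z": 0,"ax": 0,"ay": 0,"az": -3.3},
    {"x": 6.5,"y": -5.7,"z": 0,"ax": 0,"ay": 0,"az": -4.1}
  ]
}}

```text
time: 4.25
eef_pos: [0.5014, 0.1887, 0.3188]
tcp_rot: [3.141, -0.0, 1.406]
ft_force: [1.0, 0.7, -0.2]
grip_width: 0.0847
gripper_force: 0.0
```

```bash
python3 -c "
from fit import *
st=env.state();print(st['time'],st['eef_pos'],st['tcp_rot'],st['joint_positions'])
s=env.snapshot('wrist');print(s['pose'])
import pickle;pickle.dump(s,open('w2.pkl','wb'))
cv2.imwrite('pics/w2.png',s['color'])
for t in('tape','tape_case'):
  for r in env.silhouettes('wrist',t)[:1]: print(t,r['conf'],r['position'],cv2.minAreaRect(contour(r['region']).astype(np.float32)))
"
```

```text
4.25 [0.5014 0.1887 0.3188] [ 3.1408 -0.      1.4065] [ 0.0395  0.1705 -0.585   1.7786  0.1005  1.2214 -0.7375]
[[ 0.9864 -0.156  -0.0521  0.5136]
 [-0.1644 -0.9371 -0.308   0.268 ]
 [-0.0008  0.3123 -0.95    0.461 ]
 [ 0.      0.      0.      1.    ]]
tape 0.97 [315.8, 134.7] ((315.83843994140625, 129.90768432617188), (27.845949172973633, 76.04940032958984), 3.1798300743103027)
tape_case 0.87 [315.3, 132.1] ((315.88922119140625, 129.9938507080078), (27.845949172973633, 75.77204895019531), 3.1798300743103027)
```

View pics/w2.png

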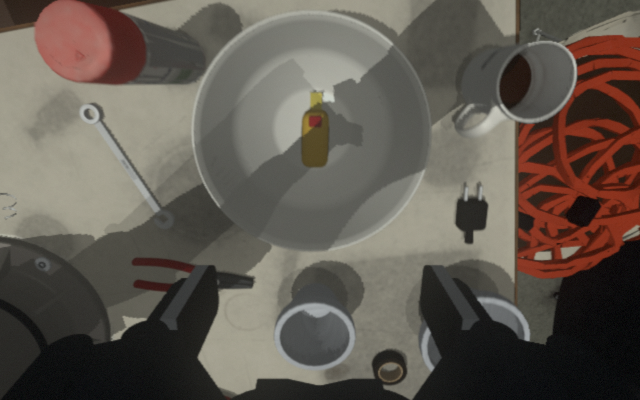

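The wrist picture shows the tape case centred at (315,138) in the bowl, with the tab upward at (316,97) and the fingers at either side below. I will compute the case axis and ends from it.

```bash
python3 -c "
from fit import *
import pickle;s=pickle.load(open('w2.pkl','rb'))
r=env.silhouettes('wrist','tape')[0]['region']
rows=[y for y in range(400) if r[y].any()];print(rows[0],rows[-1])
L=[];Rr=[]
for y in range(122,158):
  c=np.where(r[y])[0];L.append(atz(s,(c[0]-.5,y),.070)[:2]);Rr.append(atz(s,(c[-1]+.5,y),.070)[:2])
L=np.array(L);Rr=np.array(Rr)
for E in(L,Rr,(L+Rr)/2):
  vx,vy,x0,y0=cv2.fitLine(E.astype(np.float32),cv2.DIST_L2,0,.001,.001).ravel();print(np.degrees(np.arctan2(vy,vx))%180,x0,y0)
print('width',np.linalg.norm(L-Rr,axis=1).mean())
print('back end',atz(s,(315.5,rows[-1]+.5),.068),atz(s,(315.5,rows[-1]+.5),.074),'tab',atz(s,(316,rows[0]),.012),atz(s,(316,rows[0]),.03))
t=env.snapshot('top');a=env.look_for('wrist','tape_case')[0]['position'];
print(tri((s,a),(t,env.look_for('top','tape_case')[0]['position'])))
g=sil('wrist','bowl',np.array([312,130]))
if g: print('bowl',rimfit([(s,contour(g['region']),False)],(.498,.212,.115,.1175),h=.115))
"
```

```text
92 168
78.34912 0.48449418 0.21143642
76.818115 0.513956 0.20652878
77.58535 0.4992251 0.2089826
width 0.029867799112399857
back end [0.4939 0.1764 0.068 ] [0.4942 0.1778 0.074 ] tab [0.5077 0.2569 0.012 ] [0.5079 0.2573 0.03  ]
(array([0.4966, 0.2128, 0.045 ]), [np.float64(0.0014416837654516027), np.float64(0.0014416837654516897)])
bowl (array([0.4971, 0.2117, 0.115 , 0.1168]), np.float64(0.32312497299252646))
```

```bash
python3 -c "
from h import *
st=env.state();print(st['time'],st['eef_pos'],np.degrees(st['tcp_rot']))
plan((.499,.207,.16,79),(.499,.207,.035,79))"
```

```text
4.65 [0.50254014 0.18577501 0.31845287] [1.79998105e+02 1.45576980e-02 8.03094758e+01]
to [ 0.499  0.207  0.16  79.   ] xyz [ 0.68 -0.24  5.28] a [0.   0.   0.26] rows 3.2
to [4.99e-01 2.07e-01 3.50e-02 7.90e+01] xyz [ 0.   -0.    4.17] a [0. 0. 0.] rows 2.5
```

{"op": "play_rows", "data": {
  "steps": [
    {"x": 0.23,"y": -0.08,"z": 1.4,"ax": 0,"ay": 0,"az": 0.1},
    {"x": 0.46,"y": -0.16,"z": 2.8,"ax": 0,"ay": 0,"az": 0.2},
    {"x": 0.68,"y": -0.24,"z": 4.2,"ax": 0,"ay": 0,"az": 0.26},
    {"x": 0.68,"y": -0.24,"z": 5.28,"ax": 0,"ay": 0,"az": 0.26},
    {"x": 0.68,"y": -0.24,"z": 5.28,"ax": 0,"ay": 0,"az": 0.26}
  ]
}}

```text
time: 5.15
eef_pos: [0.4966, 0.2065, 0.1565]
tcp_rot: [-3.136, 0.003, 1.38]
ft_force: [0.4, 0.1, 0.7]
grip_width: 0.0854
gripper_force: 0.0
```

{"op": "play_rows", "data": {
  "steps": [
    {"x": 0,"y": 0,"z": 1.0,"ax": 0,"ay": 0,"az": 0},
    {"x": 0,"y": 0,"z": 2.0,"ax": 0,"ay": 0,"az": 0},
    {"x": 0,"y": 0,"z": 3.0,"ax": 0,"ay": 0,"az": 0},
    {"x": 0,"y": 0,"z": 3.8,"ax": 0,"ay": 0,"az": 0},
    {"x": 0,"y": 0,"z": 4.17,"ax": 0,"ay": 0,"az": 0}
  ]
}}

```text
time: 5.65
eef_pos: [0.4991, 0.2076, 0.0348]
tcp_rot: [-3.142, 0.001, 1.38]
ft_force: [-1.0, -0.3, 0.8]
grip_width: 0.0849
gripper_force: 0.0
```

{"op": "play_rows", "data": {
  "steps": [
    {"x": 0,"y": 0,"z": 0,"ax": 0,"ay": 0,"az": 0},
    {"x": 0,"y": 0,"z": 0,"ax": 0,"ay": 0,"az": 0},
    {"x": 0,"y": 0,"z": 0,"ax": 0,"ay": 0,"az": 0},
    {"x": 0,"y": 0,"z": 0,"ax": 0,"ay": 0,"az": 0},
    {"x": 0,"y": 0,"z": 0,"ax": 0,"ay": 0,"az": 0}
  ],
  "grip": 20
}}

```text
time: 6.15
eef_pos: [0.4993, 0.2086, 0.0364]
tcp_rot: [3.14, -0.001, 1.381]
ft_force: [-1.9, -1.5, 13.1]
grip_width: 0.0283
gripper_force: 59.0
```

```bash
python3 -c "
from h import *
plan((.499,.208,.21,79),(.57,-.03,.20,57),(.6366,-.2761,.16,34.5),(.6366,-.2761,.0755,34.5))"
```

```text
to [ 0.499  0.208  0.21  79.   ] xyz [-0.02  0.   -5.79] a [ 0.02 -0.01  0.03] rows 3.5
to [ 5.7e-01 -3.0e-02  2.0e-01  5.7e+01] xyz [-7.34  3.84  0.33] a [ 0.  -0.   4.4] rows 5.0
to [ 0.637 -0.276  0.16  34.5  ] xyz [-5.67  6.33  1.33] a [ 0.  -0.   4.5] rows 5.2
to [ 0.637 -0.276  0.076 34.5  ] xyz [-0.   -0.    2.82] a [0. 0. 0.] rows 1.7
```

{"op": "play_rows", "data": {
  "steps": [
    {"x": 0,"y": 0,"z": -0.6,"ax": 0,"ay": 0,"az": 0},
    {"x": 0,"y": 0,"z": -1.8,"ax": 0,"ay": 0,"az": 0},
    {"x": 0,"y": 0,"z": -3.2,"ax": 0,"ay": 0,"az": 0},
    {"x": 0,"y": 0,"z": -4.6,"ax": 0,"ay": 0,"az": 0},
    {"x": 0,"y": 0,"z": -5.8,"ax": 0,"ay": 0,"az": 0}
  ]
}}

```text
time: 6.65
eef_pos: [0.4983, 0.2085, 0.2118]
tcp_rot: [3.14, -0.001, 1.382]
ft_force: [0.5, 0.9, -2.3]
grip_width: 0.0283
gripper_force: 60.2
```

{"op": "play_rows", "data": {
  "steps": [
    {"x": -0.8,"y": 0.4,"z": 0,"ax": 0,"ay": 0,"az": 0.5},
    {"x": -2.3,"y": 1.2,"z": 0.1,"ax": 0,"ay": 0,"az": 1.4},
    {"x": -3.9,"y": 2.05,"z": 0.2,"ax": 0,"ay": 0,"az": 2.4},
    {"x": -5.6,"y": 2.95,"z": 0.3,"ax": 0,"ay": 0,"az": 3.4},
    {"x": -7.3,"y": 3.85,"z": 0.3,"ax": 0,"ay": 0,"az": 4.4}
  ]
}}

```text
time: 7.15
eef_pos: [0.5645, -0.0104, 0.2007]
tcp_rot: [3.141, -0.0, 0.994]
ft_force: [0.8, 0.8, -2.2]
grip_width: 0.0284
gripper_force: 60.2
```

{"op": "play_rows", "data": {
  "steps": [
    {"x": -1.5,"y": 1.6,"z": 0.3,"ax": 0,"ay": 0,"az": 1.2},
    {"x": -2.9,"y": 3.2,"z": 0.6,"ax": 0,"ay": 0,"az": 2.3},
    {"x": -4.2,"y": 4.7,"z": 0.9,"ax": 0,"ay": 0,"az": 3.4},
    {"x": -5.1,"y": 5.7,"z": 1.2,"ax": 0,"ay": 0,"az": 4.1},
    {"x": -5.67,"y": 6.33,"z": 1.33,"ax": 0,"ay": 0,"az": 4.5}
  ]
}}

```text
time: 7.65
eef_pos: [0.6298, -0.2485, 0.162]
tcp_rot: [3.141, -0.0, 0.602]
ft_force: [0.9, 0.9, -1.1]
grip_width: 0.0285
gripper_force: 60.2
```

```bash
python3 -c "
from fit import *
import pickle
s=env.snapshot('top');w=env.snapshot('wrist');pickle.dump((s,w),open('c.pkl','wb'))
st=env.state();print(st['time'],st['eef_pos'],np.degrees(st['tcp_rot']),st['joint_positions'],st['grip_width'])
def big(I,x,y,k):return cv2.resize(I[y:y+80,x:x+80],None,fx=k,fy=k,interpolation=cv2.INTER_CUBIC)
cv2.imwrite('pics/c.png',np.hstack([cv2.resize(w['color'],(640,400))]))
r=env.silhouettes('wrist','tape');q=env.silhouettes('top','tape')
for z in(r,q):
  for t in z[:1]:
    c=contour(t['region']);print(t['conf'],t['position'],c.min(0),c.max(0),cv2.approxPolyDP(c.astype(np.float32),2,True)[:,0].tolist())
plan((.6366,-.2761,.0755,34.5))
"
```

```text
7.75 [ 0.6285 -0.2546  0.1603] [179.9358   0.1549  34.1192] [ 0.4533  0.5054 -0.2269  1.648   0.1328  1.0041 -0.793 ] 0.028462059139129615
0.66 [319.8, 278.0] [280. 149.] [360. 375.] [[306.0, 150.0], [303.0, 152.0], [306.0, 193.0], [290.0, 207.0], [280.0, 253.0], [284.0, 353.0], [290.0, 369.0], [299.0, 375.0], [340.0, 375.0], [347.0, 372.0], [356.0, 359.0], [356.0, 295.0], [360.0, 252.0], [350.0, 210.0], [344.0, 201.0], [333.0, 194.0], [336.0, 151.0]]
0.61 [391.8, 223.8] [374. 210.] [395. 231.] [[388.0, 210.0], [382.0, 210.0], [374.0, 217.0], [376.0, 227.0], [382.0, 231.0], [392.0, 228.0], [395.0, 222.0], [394.0, 215.0]]
to [ 0.637 -0.276  0.076 34.5  ] xyz [-0.33  0.92  2.86] a [-0.01  0.    0.  ] rows 1.8
```

View pics/c.png

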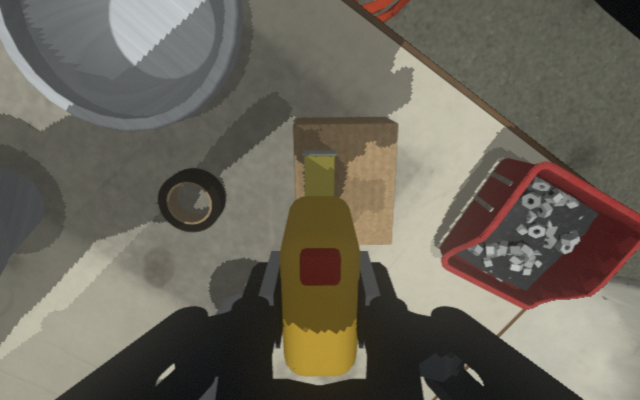

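The picture shows the held tape upright, its tab tip at (320,150), above the carton. The carton's top face has corners at (295,126), (396,126) and (391,244). I will refine the carton pose and the tape offset.

```bash
python3 -c "
from fit import *
import pickle
t,s=pickle.load(open('c.pkl','rb'))
for z in(.048,):
  P=np.array([atz(s,p,z) for p in((295.5,126.5),(397,126.5),(392,244))]);print(P,np.linalg.norm(P[1]-P[0]),np.linalg.norm(P[2]-P[1]))
  d=P[2]-P[1];print(np.degrees(np.arctan2(-d[1],-d[0])),np.degrees(np.arctan2(*(P[0]-P[1])[1::-1]))-90);print('centre',(P[0]+P[2])/2)
p=np.array([.6285,-.2546]);a=np.radians(34.12);u=np.array([np.cos(a),np.sin(a)]);n=np.array([-u[1],u[0]])
for z in(.137,.145,.155):
  q=[atz(s,c,z)[:2]-p for c in((304,150.5),(336,150.5))];print(z,[(v@u,v@n) for v in q])
# back end top edge at z top
for z in(.199,.195): v=atz(s,(320,375.5),z)[:2]-p;print(z,v@u,v@n)
g=s['color'][100:250,270:410].astype(int)
print(np.abs(np.diff(g[:,110].sum(1))).argsort()[-4:]+100)
"
```

```text
[[ 0.6603 -0.2166  0.048 ]
 [ 0.7003 -0.2761  0.048 ]
 [ 0.6258 -0.3292  0.048 ]] 0.07172827405562081 0.09148211535158476
35.46510831970702 33.94260461888288
centre [ 0.643  -0.2729  0.048 ]
0.137 [(np.float64(0.04737256348879167), np.float64(0.004270556891884082)), (np.float64(0.047324144982368005), np.float64(-0.010731813412055927))]
0.145 [(np.float64(0.04888960349746442), np.float64(0.003940351906646066)), (np.float64(0.04884353255671428), np.float64(-0.010334630211473976))]
0.155 [(np.float64(0.05078590350830529), np.float64(0.003527595675098639)), (np.float64(0.05074276702464719), np.float64(-0.009838151210746547))]
0.199 -0.02412813345885763 -0.002805194235671609
0.195 -0.02811996822285757 -0.002815496318233159
[146 147 116 244]
```

```bash
python3 -c "
from h import *
st=env.state();print(st['time'],st['eef_pos'],np.degrees(st['tcp_rot']))
plan((.6356,-.2763,.12,34.6),(.6356,-.2763,.0755,34.6))
"
```

```text
7.85 [ 0.62910243 -0.24785644  0.16127212] [-1.79952449e+02  1.87838203e-02  3.45211063e+01]
to [ 0.636 -0.276  0.12  34.6  ] xyz [-0.36  0.91  1.38] a [-0.01  0.   -0.02] rows 1.0
to [ 0.636 -0.276  0.076 34.6  ] xyz [ 0.   -0.    1.48] a [0. 0. 0.] rows 0.9
```

{"op": "play_rows", "data": {
  "steps": [
    {"x": -0.1,"y": 0.3,"z": 0.4,"ax": 0,"ay": 0,"az": 0},
    {"x": -0.25,"y": 0.6,"z": 0.8,"ax": 0,"ay": 0,"az": 0},
    {"x": -0.35,"y": 0.85,"z": 1.2,"ax": 0,"ay": 0,"az": 0},
    {"x": -0.36,"y": 0.91,"z": 1.38,"ax": 0,"ay": 0,"az": 0},
    {"x": -0.36,"y": 0.91,"z": 1.38,"ax": 0,"ay": 0,"az": 0}
  ]
}}

```text
time: 8.35
eef_pos: [0.6356, -0.2752, 0.1187]
tcp_rot: [-3.14, 0.001, 0.604]
ft_force: [-0.9, 0.1, -2.0]
grip_width: 0.0286
gripper_force: 60.3
```

{"op": "play_rows", "data": {
  "steps": [
    {"x": 0,"y": 0,"z": 0,"ax": 0,"ay": 0,"az": 0},
    {"x": 0,"y": 0,"z": 0,"ax": 0,"ay": 0,"az": 0},
    {"x": 0,"y": 0,"z": 0,"ax": 0,"ay": 0,"az": 0},
    {"x": 0,"y": 0,"z": 0,"ax": 0,"ay": 0,"az": 0},
    {"x": 0,"y": 0,"z": 0,"ax": 0,"ay": 0,"az": 0}
  ]
}}

```text
time: 8.85
eef_pos: [0.6363, -0.2751, 0.1205]
tcp_rot: [3.141, -0.0, 0.605]
ft_force: [0.4, -0.0, -1.5]
grip_width: 0.0287
gripper_force: 60.3
```

```bash
python3 -c "
from fit import *
import pickle
st=env.state();s=env.snapshot('wrist');pickle.dump(s,open('c2.pkl','wb'));print(st['time'],st['eef_pos'],np.degrees(st['tcp_rot']),st['qvel'])
r=env.silhouettes('wrist','tape')[0]['region'];k=env.silhouettes('wrist','carton')
p=st['eef_pos'];a=st['tcp_rot'][2];u=np.array([np.cos(a),np.sin(a)]);n=np.array([-u[1],u[0]])
rows=[y for y in range(400) if r[y].any()];c=np.where(r[rows[0]+2])[0].mean();b=np.where(r[rows[-1]-3])[0].mean()
for h in(.003,.01,.02): v=atz(s,(c,rows[0]),p[2]-.0265+h)[:2]-p[:2];print('tab',v@u,v@n)
v=atz(s,(b,rows[-1]+.5),p[2]-.0265+.06)[:2]-p[:2];print('back',v@u,v@n)
for q in k[:1]:
  cc=contour(q['region']);print(q['conf'],cv2.approxPolyDP(cc.astype(np.float32),2.5,True)[:,0].tolist())
cv2.imwrite('pics/c2.png',s['color'])
plan((.6356,-.2763,.0755,34.6))
"
```

```text
8.85 [ 0.6363 -0.2751  0.1205] [179.9848  -0.0125  34.6497] [ 0.0007  0.0043  0.0018 -0.0021 -0.0007 -0.0011 -0.0012]
tab 0.049842694637536364 0.0005282839004313659
tab 0.05109873753360992 0.0005328078561048305
tab 0.05289308452800062 0.0005392706499240974
back -0.028705127881749917 0.0007930897809885612
0.83 [[261.0, 124.0], [267.0, 260.0], [272.0, 250.0], [280.0, 248.0], [290.0, 207.0], [304.0, 196.0], [302.0, 151.0], [335.0, 149.0], [334.0, 195.0], [343.0, 199.0], [350.0, 208.0], [360.0, 250.0], [367.0, 250.0], [371.0, 261.0], [376.0, 261.0], [384.0, 126.0], [373.0, 118.0], [320.0, 117.0], [270.0, 118.0]]
to [ 0.636 -0.276  0.076 34.6  ] xyz [-0.04  0.02  1.5 ] a [ 0.   -0.    0.01] rows 0.9
```

View pics/c2.png

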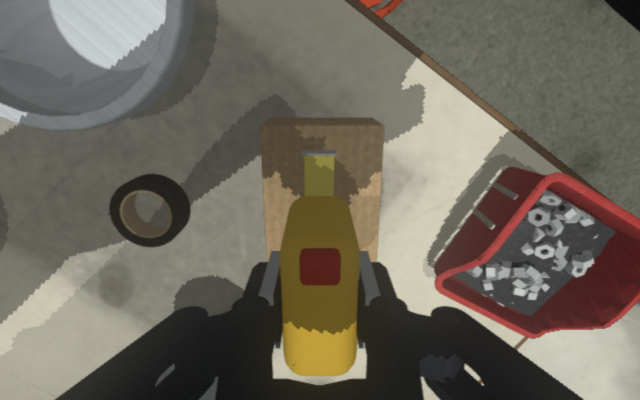

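The tape is centred at column 320. The carton's top face spans 262–383 at row 125 and 267–376 at row 260, so alignment is nearly right.

```bash
python3 -c "
from fit import *
import pickle
s=pickle.load(open('c2.pkl','rb'))
L0,R0,L1,R1=[atz(s,p,.048)[:2] for p in((261.5,125.5),(383.5,125.5),(267,258),(376.5,258))]
m0=(L0+R0)/2;m1=(L1+R1)/2;d=m0-m1;a=np.arctan2(d[1],d[0]);print(np.degrees(a),np.linalg.norm(L0-R0),np.linalg.norm(L1-R1))
u=np.array([np.cos(a),np.sin(a)]);c=m0-.0475*u;print('centre',c,[np.degrees(np.arctan2(*(x-y)[::-1])) for x,y in((L0,L1),(R0,R1))])
t=c*.6+.4*np.array([.6441,-.2709]);print(t);t=t-.0098*np.array([np.cos(.605),np.sin(.605)]);print(t);plan((*t,.0755,34.6),(*t,.17,34.6))"
```

```text
34.44995388802319 0.07276086691706235 0.07381405245068778
centre [ 0.6427 -0.2721] [np.float64(34.10749331373336), np.float64(34.7924914512414)]
[ 0.6433 -0.2716]
[ 0.6352 -0.2772]
to [ 0.635 -0.277  0.076 34.6  ] xyz [-0.07  0.03  1.5 ] a [ 0.   -0.    0.01] rows 0.9
to [ 0.635 -0.277  0.17  34.6  ] xyz [ 0.    0.   -3.15] a [0. 0. 0.] rows 1.9
```

{"op": "play_rows", "data": {
  "steps": [
    {"x": -0.07,"y": 0.03,"z": 0.4,"ax": 0,"ay": 0,"az": 0},
    {"x": -0.07,"y": 0.03,"z": 0.8,"ax": 0,"ay": 0,"az": 0},
    {"x": -0.07,"y": 0.03,"z": 1.15,"ax": 0,"ay": 0,"az": 0},
    {"x": -0.07,"y": 0.03,"z": 1.35,"ax": 0,"ay": 0,"az": 0},
    {"x": -0.07,"y": 0.03,"z": 1.45,"ax": 0,"ay": 0,"az": 0}
  ]
}}

```text
time: 9.5
eef_pos: [0.6345, -0.2769, 0.0757]
tcp_rot: [-3.14, 0.001, 0.605]
ft_force: [-14.6, 4.8, 32.1]
grip_width: 0.0282
gripper_force: 64.8
```

{"op": "play_rows", "data": {
  "steps": [
    {"x": 0,"y": 0,"z": 0,"ax": 0,"ay": 0,"az": 0},
    {"x": 0,"y": 0,"z": 0.02,"ax": 0,"ay": 0,"az": 0},
    {"x": 0,"y": 0,"z": 0.04,"ax": 0,"ay": 0,"az": 0},
    {"x": 0,"y": 0,"z": 0.05,"ax": 0,"ay": 0,"az": 0},
    {"x": 0,"y": 0,"z": 0.05,"ax": 0,"ay": 0,"az": 0}
  ]
}}

```text
time: 10.0
eef_pos: [0.6352, -0.2771, 0.0757]
tcp_rot: [3.141, -0.0, 0.605]
ft_force: [-1.9, 0.2, 4.9]
grip_width: 0.0285
gripper_force: 61.2
```

{"op": "play_rows", "data": {
  "steps": [
    {"x": 0,"y": 0,"z": 0,"ax": 0,"ay": 0,"az": 0},
    {"x": 0,"y": 0,"z": 0,"ax": 0,"ay": 0,"az": 0},
    {"x": 0,"y": 0,"z": 0,"ax": 0,"ay": 0,"az": 0},
    {"x": 0,"y": 0,"z": 0,"ax": 0,"ay": 0,"az": 0},
    {"x": 0,"y": 0,"z": 0,"ax": 0,"ay": 0,"az": 0}
  ],
  "grip": 65
}}

```text
time: 10.5
eef_pos: [0.635, -0.2771, 0.0752]
tcp_rot: [-3.142, -0.0, 0.605]
ft_force: [-0.9, 0.7, 0.4]
grip_width: 0.0647
gripper_force: 0.0
```

{"op": "play_rows", "data": {
  "steps": [
    {"x": 0,"y": 0,"z": -0.6,"ax": 0,"ay": 0,"az": 0},
    {"x": 0,"y": 0,"z": -1.6,"ax": 0,"ay": 0,"az": 0},
    {"x": 0,"y": 0,"z": -2.8,"ax": 0,"ay": 0,"az": 0},
    {"x": 0,"y": 0,"z": -4.0,"ax": 0,"ay": 0,"az": 0},
    {"x": 0,"y": 0,"z": -5.0,"ax": 0,"ay": 0,"az": 0}
  ]
}}

```text
time: 11.0
eef_pos: [0.6353, -0.2772, 0.2291]
tcp_rot: [3.14, -0.001, 0.605]
ft_force: [0.0, -0.8, 0.3]
grip_width: 0.0651
gripper_force: 0.0
```

```bash
python3 -c "
from fit import *
st=env.state();w=env.snapshot('wrist');s=env.snapshot('scene');print(st['time'],st['eef_pos'],st['grip_width'],st['joint_positions'])
b=cv2.resize(s['color'][110:210,315:415],(400,400),interpolation=cv2.INTER_CUBIC)
a=cv2.resize(w['color'][:,120:520],(400,400))
cv2.imwrite('pics/d.png',np.hstack([a,b]))
"
```

```text
11.0 [ 0.6353 -0.2772  0.2291] 0.06513383223486796 [ 0.4831  0.4668 -0.2307  1.5496  0.1138  1.136  -0.7376]
```

View pics/d.png

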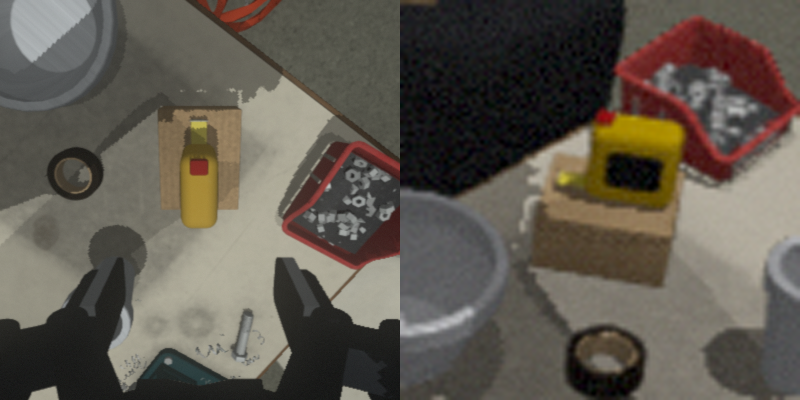

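The tape stands upright, lengthwise along the carton. In the left half the carton spans (160–240, 108–208) and the tape (180–217, 120–228). Next is the wide pot, with a closer look first.

```bash
python3 -c "
from h import *
plan((.627,-.126,.24,45))"
```

```text
to [ 0.627 -0.126  0.24  45.   ] xyz [ 2.6  -4.35 -0.29] a [ 0.08 -0.05 -2.07] rows 3.0
```

{"op": "play_rows", "data": {
  "steps": [
    {"x": 0.7,"y": -1.2,"z": -0.3,"ax": 0,"ay": 0,"az": -0.6},
    {"x": 1.5,"y": -2.5,"z": -0.3,"ax": 0,"ay": 0,"az": -1.2},
    {"x": 2.2,"y": -3.7,"z": -0.3,"ax": 0,"ay": 0,"az": -1.8},
    {"x": 2.6,"y": -4.35,"z": -0.3,"ax": 0,"ay": 0,"az": -2.1},
    {"x": 2.6,"y": -4.35,"z": -0.3,"ax": 0,"ay": 0,"az": -2.1}
  ],
  "grip": 30
}}

```text
time: 11.6
eef_pos: [0.6251, -0.1213, 0.2353]
tcp_rot: [-3.142, -0.001, 0.794]
ft_force: [0.2, 0.2, 0.6]
grip_width: 0.0302
gripper_force: 0.0
```

{"op": "play_rows", "data": {
  "steps": [
    {"x": 0,"y": 0,"z": 0,"ax": 0,"ay": 0,"az": 0},
    {"x": 0,"y": 0,"z": 0,"ax": 0,"ay": 0,"az": 0},
    {"x": 0,"y": 0,"z": 0,"ax": 0,"ay": 0,"az": 0},
    {"x": 0,"y": 0,"z": 0,"ax": 0,"ay": 0,"az": 0},
    {"x": 0,"y": 0,"z": 0,"ax": 0,"ay": 0,"az": 0}
  ]
}}

```text
time: 12.1
eef_pos: [0.6249, -0.126, 0.2341]
tcp_rot: [-3.141, 0.0, 0.787]
ft_force: [-0.1, -0.4, 0.8]
grip_width: 0.0302
gripper_force: 0.0
```

```bash
cat > pot.py <<'E'
from fit import *
def measure(t,c0,h,r,az,save=None):
    """wrist-view rim centre and grasp TCP at azimuth az (deg)"""
    s=env.snapshot('wrist')
    near=proj(s,[*c0,h]); out=None
    for name in [t,'pot_wide','pot_middle','pot_narrow']:
        q=sil('wrist',name,near)
        if q:
            c=contour(q['region']); print(name,q['conf'],c.min(0),c.max(0),'near',near)
            out=rimfit([(s,c,False)],(*c0,h,r),h=h); print('rim x y z r, rms',*out)
            out2=rimfit([(s,c,False)],(*c0,h,r),r=r); print('fix r',*out2); break
    if save: cv2.imwrite(save,s['color'])
    return s,out
E
python3 -c "
from pot import *
st=env.state();print(st['time'],st['eef_pos'])
measure('pot_wide',(.6625,-.0908),.076,.072,-45)
plan((.7106,-.1389,.15,45),(.7106,-.1389,.062,45))"
```

```text
12.1 [ 0.6249 -0.126   0.2341]
to [ 0.711 -0.139  0.15  45.   ] xyz [1.7  2.34 2.81] a [-0.   -0.    0.03] rows 2.4
to [ 0.711 -0.139  0.062 45.   ] xyz [-0.   -0.    2.93] a [0. 0. 0.] rows 1.8
```

```bash
python3 -c "
from pot import *
s=env.snapshot('wrist');near=proj(s,[.6625,-.0908,.076]);print(near)
cv2.imwrite('pics/e.png',s['color'])
for t in('pot_wide','pot_middle','pot_narrow','bowl'):
  for q in env.silhouettes('wrist',t): print(t,q['conf'],q['position'],q['region'].sum())
"
```

```text
[322.8778 117.6966]
pot_wide 0.93 [323.9, 109.5] 23860
pot_middle 0.62 [128.1, 232.4] 11098
pot_narrow 0.91 [314.0, 353.1] 3228
pot_narrow 0.45 [305.0, 246.6] 1447
bowl 0.37 [323.7, 110.5] 23910
```

View pics/e.png

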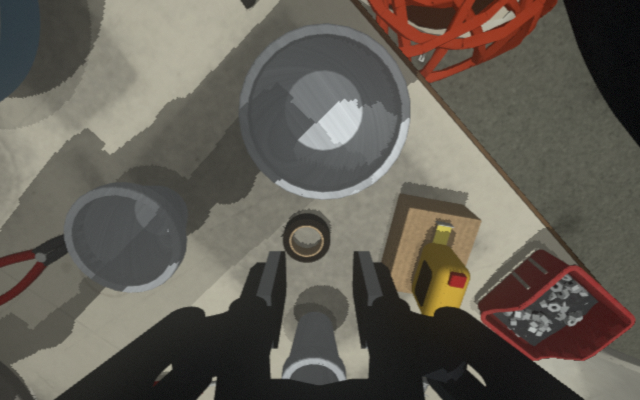

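The wide pot's rim is centred at (325,112) and the middle pot's at (125,240). The tape stands on the carton at (440,280). The network simply missed the pot in the previous script, so I repeat the fit.

```bash
python3 -c "
from pot import *
measure('pot_wide',(.6625,-.0908),.076,.072,-45)
measure('pot_middle',(.4575,-.0397),.084,.053,-45)
"
```

```text
pot_wide 0.88 [239.  23.] [410. 199.] near [322.9273 117.7637]
rim x y z r, rms [ 0.6636 -0.0918  0.076   0.0709] 0.3955972874722467
fix r [ 0.6633 -0.0921  0.0715  0.072 ] 0.39559541461334935
pot_middle 0.8 [ 65. 182.] [188. 293.] near [122.0202 241.1603]
rim x y z r, rms [ 0.4609 -0.0418  0.084   0.0545] 4.399097497022647
fix r [ 0.4666 -0.0425  0.0916  0.053 ] 4.4092987216062705
```

```bash
python3 -c "
from h import *
st=env.state();print(st['time'],st['eef_pos'])
plan((.7113,-.1396,.12,45),(.7113,-.1396,.062,45))"
```

```text
12.8 [ 0.62496931 -0.12537797  0.23424855]
to [ 0.711 -0.14   0.12  45.   ] xyz [1.69 2.37 3.81] a [-0.   -0.    0.03] rows 2.9
to [ 0.711 -0.14   0.062 45.   ] xyz [-0.   -0.    1.93] a [0. 0. 0.] rows 1.2
```

{"op": "play_rows", "data": {
  "steps": [
    {"x": 0.6,"y": 0.8,"z": 0.7,"ax": 0,"ay": 0,"az": 0},
    {"x": 1.2,"y": 1.7,"z": 1.6,"ax": 0,"ay": 0,"az": 0},
    {"x": 1.69,"y": 2.37,"z": 2.6,"ax": 0,"ay": 0,"az": 0},
    {"x": 1.69,"y": 2.37,"z": 3.5,"ax": 0,"ay": 0,"az": 0},
    {"x": 1.69,"y": 2.37,"z": 3.81,"ax": 0,"ay": 0,"az": 0}
  ]
}}

```text
time: 13.3
eef_pos: [0.7099, -0.1393, 0.1163]
tcp_rot: [-3.138, 0.002, 0.788]
ft_force: [-0.3, 0.9, 0.4]
grip_width: 0.0304
gripper_force: 0.0
```

{"op": "play_rows", "data": {
  "steps": [
    {"x": 0,"y": 0,"z": 0,"ax": 0,"ay": 0,"az": 0},
    {"x": 0,"y": 0,"z": 0.6,"ax": 0,"ay": 0,"az": 0},
    {"x": 0,"y": 0,"z": 1.2,"ax": 0,"ay": 0,"az": 0},
    {"x": 0,"y": 0,"z": 1.7,"ax": 0,"ay": 0,"az": 0},
    {"x": 0,"y": 0,"z": 1.93,"ax": 0,"ay": 0,"az": 0}
  ]
}}

```text
time: 13.8
eef_pos: [0.7102, -0.1396, 0.0602]
tcp_rot: [-3.14, 0.001, 0.788]
ft_force: [0.0, 0.2, -0.5]
grip_width: 0.03
gripper_force: 0.0
```

{"op": "play_rows", "data": {
  "steps": [
    {"x": 0,"y": 0,"z": 0,"ax": 0,"ay": 0,"az": 0},
    {"x": 0,"y": 0,"z": 0,"ax": 0,"ay": 0,"az": 0},
    {"x": 0,"y": 0,"z": 0,"ax": 0,"ay": 0,"az": 0},
    {"x": 0,"y": 0,"z": 0,"ax": 0,"ay": 0,"az": 0},
    {"x": 0,"y": 0,"z": 0,"ax": 0,"ay": 0,"az": 0}
  ],
  "grip": 3
}}

```text
time: 14.3
eef_pos: [0.7113, -0.1397, 0.0625]
tcp_rot: [3.141, -0.0, 0.788]
ft_force: [0.0, -0.5, -1.4]
grip_width: 0.0068
gripper_force: 60.6
```

```bash
python3 -c "
from h import *
plan((.7113,-.1397,.225,45),(.5456,.1636,.225,45),(.5456,.1636,.0735,45))"
```

```text
to [ 0.711 -0.14   0.225 45.   ] xyz [ 0.    0.   -5.42] a [ 0.01 -0.    0.03] rows 3.3
to [ 0.546  0.164  0.225 45.   ] xyz [  3.24 -11.05  -0.  ] a [0. 0. 0.] rows 6.9
to [ 0.546  0.164  0.074 45.   ] xyz [-0.   -0.    5.05] a [0. 0. 0.] rows 3.0
```

{"op": "play_rows", "data": {
  "steps": [
    {"x": 0,"y": 0,"z": -0.4,"ax": 0,"ay": 0,"az": 0},
    {"x": 0,"y": 0,"z": -1.5,"ax": 0,"ay": 0,"az": 0},
    {"x": 0,"y": 0,"z": -2.9,"ax": 0,"ay": 0,"az": 0},
    {"x": 0,"y": 0,"z": -4.4,"ax": 0,"ay": 0,"az": 0},
    {"x": 0,"y": 0,"z": -5.4,"ax": 0,"ay": 0,"az": 0}
  ]
}}

```text
time: 14.8
eef_pos: [0.7119, -0.1396, 0.2289]
tcp_rot: [3.139, -0.002, 0.788]
ft_force: [0.5, 0.8, -1.2]
grip_width: 0.0064
gripper_force: 60.4
```

{"op": "play_rows", "data": {
  "steps": [
    {"x": 0.1,"y": -0.4,"z": 0,"ax": 0,"ay": 0,"az": 0},
    {"x": 0.4,"y": -1.4,"z": 0,"ax": 0,"ay": 0,"az": 0},
    {"x": 0.8,"y": -2.7,"z": 0,"ax": 0,"ay": 0,"az": 0},
    {"x": 1.2,"y": -4.1,"z": 0,"ax": 0,"ay": 0,"az": 0},
    {"x": 1.62,"y": -5.5,"z": 0,"ax": 0,"ay": 0,"az": 0}
  ]
}}

```text
time: 15.3
eef_pos: [0.6269, 0.0126, 0.2241]
tcp_rot: [-3.141, 0.0, 0.788]
ft_force: [0.5, 0.9, -1.7]
grip_width: 0.0067
gripper_force: 60.6
```

{"op": "play_rows", "data": {
  "steps": [
    {"x": 0.42,"y": -1.45,"z": 0,"ax": 0,"ay": 0,"az": 0},
    {"x": 0.85,"y": -2.9,"z": 0,"ax": 0,"ay": 0,"az": 0},
    {"x": 1.2,"y": -4.2,"z": 0,"ax": 0,"ay": 0,"az": 0},
    {"x": 1.5,"y": -5.1,"z": 0,"ax": 0,"ay": 0,"az": 0},
    {"x": 1.62,"y": -5.55,"z": 0,"ax": 0,"ay": 0,"az": 0}
  ]
}}

```text
time: 15.8
eef_pos: [0.5428, 0.1659, 0.2245]
tcp_rot: [-3.141, -0.0, 0.791]
ft_force: [-0.2, -0.5, -2.4]
grip_width: 0.0067
gripper_force: 60.4
```

{"op": "play_rows", "data": {
  "steps": [
    {"x": 0,"y": 0,"z": 0,"ax": 0,"ay": 0,"az": 0},
    {"x": 0,"y": 0,"z": 0,"ax": 0,"ay": 0,"az": 0},
    {"x": 0,"y": 0,"z": 0,"ax": 0,"ay": 0,"az": 0},
    {"x": 0,"y": 0,"z": 0,"ax": 0,"ay": 0,"az": 0},
    {"x": 0,"y": 0,"z": 0,"ax": 0,"ay": 0,"az": 0}
  ]
}}

```text
time: 16.3
eef_pos: [0.545, 0.1623, 0.2239]
tcp_rot: [-3.141, 0.0, 0.787]
ft_force: [-1.1, -0.1, -2.5]
grip_width: 0.0065
gripper_force: 60.5
```

```bash
python3 -c "
from pot import *
st=env.state();p=st['eef_pos'];print(st['time'],p,np.degrees(st['tcp_rot']))
s=env.snapshot('top');b=None
z=p[2]+.0135
for i in range(3):
  q=[x for x in env.silhouettes('top','pot_wide') if x['conf']>.3]; print([(x['conf'],x['position'],x['region'].sum()) for x in q])
  if q: break
if q: print(cv2.boundingRect(contour(q[0]['region']).astype(np.int32)))
cv2.imwrite('pics/f.png',s['color'])
plan((.5456,.1636,p[2],45),(.5456,.1636,.0725,45))"
```

```text
16.3 [0.545  0.1623 0.2239] [-179.9943    0.0117   45.0735]
[]
[]
[]
to [ 0.546  0.164  0.224 45.   ] xyz [0.04 0.   0.  ] a [-0.    0.    0.03] rows 0.0
to [ 0.546  0.164  0.072 45.   ] xyz [-0.   -0.    5.05] a [0. 0. 0.] rows 3.0
```

{"op": "play_rows", "data": {
  "steps": [
    {"x": 0.05,"y": 0,"z": 1.0,"ax": 0,"ay": 0,"az": 0},
    {"x": 0.05,"y": 0,"z": 2.2,"ax": 0,"ay": 0,"az": 0},
    {"x": 0.05,"y": 0,"z": 3.4,"ax": 0,"ay": 0,"az": 0},
    {"x": 0.05,"y": 0,"z": 4.3,"ax": 0,"ay": 0,"az": 0},
    {"x": 0.05,"y": 0,"z": 4.7,"ax": 0,"ay": 0,"az": 0}
  ]
}}

```text
time: 17.0
eef_pos: [0.5446, 0.1637, 0.0807]
tcp_rot: [-3.14, 0.003, 0.788]
ft_force: [0.8, -0.6, -1.4]
grip_width: 0.0063
gripper_force: 60.6
```

{"op": "play_rows", "data": {
  "steps": [
    {"x": 0,"y": 0,"z": 0.1,"ax": 0,"ay": 0,"az": 0},
    {"x": 0,"y": 0,"z": 0.2,"ax": 0,"ay": 0,"az": 0},
    {"x": 0,"y": 0,"z": 0.28,"ax": 0,"ay": 0,"az": 0},
    {"x": 0,"y": 0,"z": 0.34,"ax": 0,"ay": 0,"az": 0},
    {"x": 0,"y": 0,"z": 0.36,"ax": 0,"ay": 0,"az": 0}
  ]
}}

```text
time: 17.5
eef_pos: [0.5471, 0.1634, 0.0741]
tcp_rot: [3.139, -0.002, 0.787]
ft_force: [-0.9, -9.0, 10.0]
grip_width: 0.0067
gripper_force: 66.4
```

{"op": "play_rows", "data": {
  "steps": [
    {"x": 0,"y": 0,"z": 0,"ax": 0,"ay": 0,"az": 0},
    {"x": 0,"y": 0,"z": 0,"ax": 0,"ay": 0,"az": 0},
    {"x": 0,"y": 0,"z": 0,"ax": 0,"ay": 0,"az": 0},
    {"x": 0,"y": 0,"z": 0,"ax": 0,"ay": 0,"az": 0},
    {"x": 0,"y": 0,"z": 0,"ax": 0,"ay": 0,"az": 0}
  ],
  "grip": 20
}}

```text
time: 18.0
eef_pos: [0.546, 0.1646, 0.0726]
tcp_rot: [3.142, -0.001, 0.788]
ft_force: [-1.3, 2.2, 3.5]
grip_width: 0.0199
gripper_force: 1.9
```

{"op": "play_rows", "data": {
  "steps": [
    {"x": 0,"y": 0,"z": -0.4,"ax": 0,"ay": 0,"az": 0},
    {"x": 0,"y": 0,"z": -1.2,"ax": 0,"ay": 0,"az": 0},
    {"x": 0,"y": 0,"z": -2.6,"ax": 0,"ay": 0,"az": 0},
    {"x": 0,"y": 0,"z": -4.0,"ax": 0,"ay": 0,"az": 0},
    {"x": 0,"y": 0,"z": -5.5,"ax": 0,"ay": 0,"az": 0}
  ]
}}

```text
time: 18.5
eef_pos: [0.5451, 0.1638, 0.2393]
tcp_rot: [-3.141, 0.001, 0.788]
ft_force: [0.7, 0.4, 0.3]
grip_width: 0.02
gripper_force: 0.0
```

```bash
python3 -c "
from h import *
plan((.52,.06,.26,45),(.43,-.06,.25,45))"
```

```text
to [ 0.52  0.06  0.26 45.  ] xyz [-3.04  1.85 -0.69] a [-0.    0.01  0.03] rows 2.2
to [ 0.43 -0.06  0.25 45.  ] xyz [-4.95  0.71  0.33] a [0. 0. 0.] rows 3.0
```

{"op": "play_rows", "data": {
  "steps": [
    {"x": -1.0,"y": 0.36,"z": 0,"ax": 0,"ay": 0,"az": 0},
    {"x": -2.5,"y": 0.9,"z": 0,"ax": 0,"ay": 0,"az": 0},
    {"x": -4.0,"y": 1.45,"z": 0,"ax": 0,"ay": 0,"az": 0},
    {"x": -5.5,"y": 2.0,"z": 0,"ax": 0,"ay": 0,"az": 0},
    {"x": -6.8,"y": 2.5,"z": 0,"ax": 0,"ay": 0,"az": 0}
  ],
  "grip": 30
}}

```text
time: 19.0
eef_pos: [0.4535, -0.0354, 0.238]
tcp_rot: [3.141, -0.0, 0.787]
ft_force: [0.2, -0.5, -0.2]
grip_width: 0.0302
gripper_force: 0.0
```

{"op": "play_rows", "data": {
  "steps": [
    {"x": -0.6,"y": 0.2,"z": 0,"ax": 0,"ay": 0,"az": 0},
    {"x": -1.0,"y": 0.36,"z": 0,"ax": 0,"ay": 0,"az": 0},
    {"x": -1.2,"y": 0.42,"z": 0,"ax": 0,"ay": 0,"az": 0},
    {"x": -1.2,"y": 0.42,"z": 0,"ax": 0,"ay": 0,"az": 0},
    {"x": -1.2,"y": 0.42,"z": 0,"ax": 0,"ay": 0,"az": 0}
  ]
}}

```text
time: 19.5
eef_pos: [0.4388, -0.0671, 0.2375]
tcp_rot: [3.142, -0.0, 0.789]
ft_force: [0.0, 1.2, 0.0]
grip_width: 0.0301
gripper_force: 0.0
```

```bash
python3 -c "
from pot import *
st=env.state();p=st['eef_pos'];print(st['time'],p,np.degrees(st['tcp_rot']))
w,o=measure('pot_middle',(.4575,-.0397),.084,.053,-45)
s=env.snapshot('top');sc=env.snapshot('scene')
for S,c,n in((s,'top',(205,236)),(sc,'scene',(248,278))):
  q=sil(c,'pot_wide',np.array(n)); 
  if q:
    cc=contour(q['region']);print(c,q['conf'],cc.min(0),cc.max(0));print(rimfit([(S,cc,False)],(.498,.212,.085,.072),h=.085),rimfit([(S,cc,False)],(.498,.212,.085,.072),r=.072))
a=cv2.resize(s['color'][170:300,135:265],(400,400),interpolation=cv2.INTER_CUBIC)
b=cv2.resize(sc['color'][215:345,180:310],(400,400),interpolation=cv2.INTER_CUBIC)
cv2.imwrite('pics/g.png',np.hstack([a,b]))"
```

```text
19.5 [ 0.4388 -0.0671  0.2375] [179.9976  -0.0208  45.1798]
pot_middle 0.94 [251.  77.] [375. 201.] near [312.9367 140.9028]
rim x y z r, rms [ 0.4566 -0.0406  0.084   0.0521] 0.2667596748952143
fix r [ 0.456  -0.0412  0.0788  0.053 ] 0.26676363939725967
top 0.56 [175. 205.] [242. 272.]
(array([0.497 , 0.2116, 0.085 , 0.0722]), np.float64(0.39455294340380076)) (array([0.497 , 0.2111, 0.0871, 0.072 ]), np.float64(0.39455278628505))
scene 0.89 [211. 252.] [286. 319.]
(array([0.4955, 0.2138, 0.085 , 0.0731]), np.float64(0.9054960027290043)) (array([0.4899, 0.216 , 0.094 , 0.072 ]), np.float64(0.905508519316372))
```

View pics/g.png

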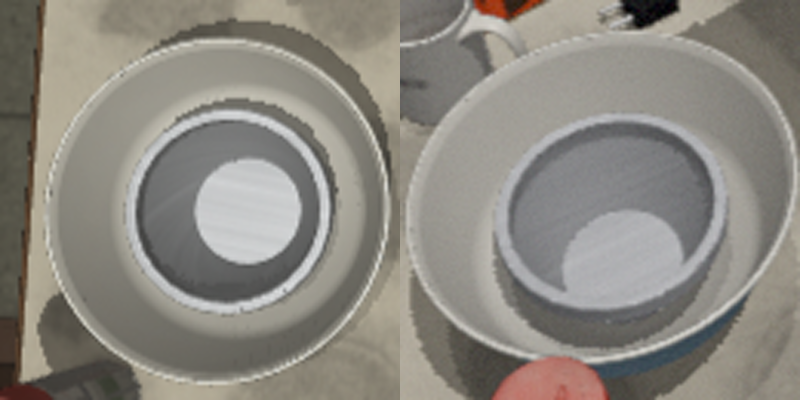

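The wide pot's rim is centred in the bowl: (229,211) in the top crop, with its bright floor at (248,211). I will check that it stands level by comparing the floor disc and rim positions with the projections.

```bash
cat > level.py <<'E'
from pot import *
def level(zfloor,zrim,r,c=(.497,.2116),bright=200,rin=.04,names=('pot_wide',)):
    for cam in('top','scene'):
        s=env.snapshot(cam); pf=proj(s,[*c,zfloor])
        g=cv2.cvtColor(s['color'],cv2.COLOR_BGR2GRAY)
        x,y=pf.round().astype(int); w=g[y-30:y+30,x-35:x+35]
        t,m=cv2.threshold(w,0,255,cv2.THRESH_OTSU)
        n,l,st,cen=cv2.connectedComponentsWithStats(m)
        k=l[30,35]; print(cam,'floor seen',cen[k]+[x-35,y-30],'area',st[k][4],'bbox',st[k][:4]+[x-35,y-30,0,0],'expected',pf)
E
python3 -c "
from level import *
level(.014,.085,.072)"
```

```text
top floor seen [215.0394 238.0405] area 938 bbox [198 221  35  35] expected [216.4537 238.7837]
scene floor seen [258.2818 299.8063] area 1533 bbox [219 270  70  60] expected [253.9611 300.3667]
```

```bash
python3 -c "
from level import *
g=cv2.cvtColor(cv2.imread('pics/top0.png'),cv2.COLOR_BGR2GRAY);s=env.snapshot('top')
for c,h in(((.6632,-.0913),.005),((.457,-.0400),.005)):
  pf=proj(s,[*c,h]);x,y=pf.round().astype(int);w=g[y-25:y+25,x-25:x+25]
  t,m=cv2.threshold(w,0,255,cv2.THRESH_OTSU);n,l,st,cen=cv2.connectedComponentsWithStats(m);k=l[25,25];print(pf,cen[k]+[x-25,y-25],st[k])
print(proj(s,[.6632,-.0913,.076]),proj(s,[.457,-.04,.084]),proj(s,[.497,.2116,.085]))
st=env.state();print(st['time'],st['eef_pos'],np.degrees(st['tcp_rot']))
c=np.array([.457,-.0403]);t=c+.049*np.array([.7071,-.7071]);print(t);plan((*t,.13,45),(*t,.0745,45))"
```

```text
[348.2324 172.4504] [348.1674 172.1453] [  9   9  33  33 860]
[324.3545 259.1551] [324.1528 258.4067] [ 15  14  22  22 386]
[350.7528 166.9973] [325.1875 260.3734] [208.8645 238.3018]
19.95 [ 0.4386 -0.0676  0.2372] [-179.9875    0.0017   45.159 ]
[ 0.4916 -0.0749]
to [ 0.492 -0.075  0.13  45.   ] xyz [1.07 1.43 3.57] a [-0.    0.    0.03] rows 2.4
to [ 0.492 -0.075  0.074 45.   ] xyz [-0.   -0.    1.85] a [0. 0. 0.] rows 1.1
```

{"op": "play_rows", "data": {
  "steps": [
    {"x": 0.4,"y": 0.5,"z": 0.7,"ax": 0,"ay": 0,"az": 0},
    {"x": 0.8,"y": 1.0,"z": 1.6,"ax": 0,"ay": 0,"az": 0},
    {"x": 1.07,"y": 1.43,"z": 2.6,"ax": 0,"ay": 0,"az": 0},
    {"x": 1.07,"y": 1.43,"z": 3.4,"ax": 0,"ay": 0,"az": 0},
    {"x": 1.07,"y": 1.43,"z": 3.57,"ax": 0,"ay": 0,"az": 0}
  ]
}}

```text
time: 20.45
eef_pos: [0.4903, -0.0751, 0.1276]
tcp_rot: [-3.138, 0.002, 0.788]
ft_force: [-0.3, 0.0, 0.1]
grip_width: 0.0297
gripper_force: 0.0
```

{"op": "play_rows", "data": {
  "steps": [
    {"x": 0,"y": 0,"z": 0,"ax": 0,"ay": 0,"az": 0},
    {"x": 0,"y": 0,"z": 0.6,"ax": 0,"ay": 0,"az": 0},
    {"x": 0,"y": 0,"z": 1.2,"ax": 0,"ay": 0,"az": 0},
    {"x": 0,"y": 0,"z": 1.7,"ax": 0,"ay": 0,"az": 0},
    {"x": 0,"y": 0,"z": 1.82,"ax": 0,"ay": 0,"az": 0}
  ]
}}

```text
time: 20.95
eef_pos: [0.4916, -0.0753, 0.0758]
tcp_rot: [3.141, 0.0, 0.788]
ft_force: [0.3, -0.1, 0.1]
grip_width: 0.0303
gripper_force: 0.0
```

{"op": "play_rows", "data": {
  "steps": [
    {"x": 0,"y": 0,"z": 0,"ax": 0,"ay": 0,"az": 0},
    {"x": 0,"y": 0,"z": 0,"ax": 0,"ay": 0,"az": 0},
    {"x": 0,"y": 0,"z": 0,"ax": 0,"ay": 0,"az": 0},
    {"x": 0,"y": 0,"z": 0,"ax": 0,"ay": 0,"az": 0},
    {"x": 0,"y": 0,"z": 0,"ax": 0,"ay": 0,"az": 0}
  ],
  "grip": 3
}}

```text
time: 21.45
eef_pos: [0.4927, -0.0755, 0.0766]
tcp_rot: [3.14, -0.001, 0.788]
ft_force: [1.7, -0.3, 7.5]
grip_width: 0.0069
gripper_force: 57.3
```

```bash
python3 -c "
from h import *
plan((.4916,-.0749,.235,45),(.4975+.0346,.2124-.0346,.235,45))"
```

```text
to [ 0.492 -0.075  0.235 45.   ] xyz [-0.   -0.03 -5.28] a [ 0.02 -0.02  0.03] rows 3.2
to [ 0.532  0.178  0.235 45.   ] xyz [ 6.91 -5.   -0.  ] a [0. 0. 0.] rows 5.1
```

{"op": "play_rows", "data": {
  "steps": [
    {"x": 0,"y": 0,"z": -0.4,"ax": 0,"ay": 0,"az": 0},
    {"x": 0,"y": 0,"z": -1.5,"ax": 0,"ay": 0,"az": 0},
    {"x": 0,"y": 0,"z": -2.9,"ax": 0,"ay": 0,"az": 0},
    {"x": 0,"y": 0,"z": -4.3,"ax": 0,"ay": 0,"az": 0},
    {"x": 0,"y": 0,"z": -5.3,"ax": 0,"ay": 0,"az": 0}
  ]
}}

```text
time: 21.95
eef_pos: [0.4918, -0.0751, 0.2382]
tcp_rot: [3.14, -0.002, 0.788]
ft_force: [-0.2, -0.8, -1.4]
grip_width: 0.0066
gripper_force: 56.7
```

{"op": "play_rows", "data": {
  "steps": [
    {"x": 0.4,"y": -0.3,"z": 0,"ax": 0,"ay": 0,"az": 0},
    {"x": 1.3,"y": -0.95,"z": 0,"ax": 0,"ay": 0,"az": 0},
    {"x": 2.4,"y": -1.75,"z": 0,"ax": 0,"ay": 0,"az": 0},
    {"x": 3.6,"y": -2.6,"z": 0,"ax": 0,"ay": 0,"az": 0},
    {"x": 4.7,"y": -3.4,"z": 0,"ax": 0,"ay": 0,"az": 0}
  ]
}}

```text
time: 22.45
eef_pos: [0.5185, 0.0984, 0.2357]
tcp_rot: [3.141, -0.0, 0.788]
ft_force: [0.6, -0.4, -0.6]
grip_width: 0.0067
gripper_force: 56.8
```

{"op": "play_rows", "data": {
  "steps": [
    {"x": 1.0,"y": -0.75,"z": 0,"ax": 0,"ay": 0,"az": 0},
    {"x": 1.8,"y": -1.35,"z": 0,"ax": 0,"ay": 0,"az": 0},
    {"x": 2.2,"y": -1.64,"z": 0,"ax": 0,"ay": 0,"az": 0},
    {"x": 2.2,"y": -1.64,"z": 0,"ax": 0,"ay": 0,"az": 0},
    {"x": 2.2,"y": -1.64,"z": 0,"ax": 0,"ay": 0,"az": 0}
  ]
}}

```text
time: 22.95
eef_pos: [0.5303, 0.1772, 0.2348]
tcp_rot: [3.141, 0.001, 0.788]
ft_force: [0.1, -1.0, -1.7]
grip_width: 0.007
gripper_force: 56.7
```

{"op": "play_rows", "data": {
  "steps": [
    {"x": 0,"y": 0,"z": 0,"ax": 0,"ay": 0,"az": 0},
    {"x": 0,"y": 0,"z": 0,"ax": 0,"ay": 0,"az": 0},
    {"x": 0,"y": 0,"z": 0,"ax": 0,"ay": 0,"az": 0},
    {"x": 0,"y": 0,"z": 0,"ax": 0,"ay": 0,"az": 0},
    {"x": 0,"y": 0,"z": 0,"ax": 0,"ay": 0,"az": 0}
  ]
}}

```text
time: 23.45
eef_pos: [0.5305, 0.1779, 0.2346]
tcp_rot: [3.142, -0.0, 0.788]
ft_force: [-0.2, -0.6, -1.2]
grip_width: 0.0065
gripper_force: 56.7
```

```bash
python3 -c "
from h import *
st=env.state();print(st['time'],st['eef_pos'],np.degrees(st['tcp_rot']))
plan((.5321,.1778,.0975,45))"
```

```text
23.45 [0.53045731 0.17790777 0.23459217] [ 1.79998579e+02 -1.38143553e-03  4.51296302e+01]
to [ 0.532  0.178  0.098 45.   ] xyz [0.04 0.04 4.57] a [ 0.   -0.    0.03] rows 2.7
```

{"op": "play_rows", "data": {
  "steps": [
    {"x": 0.04,"y": 0.04,"z": 1.0,"ax": 0,"ay": 0,"az": 0},
    {"x": 0.04,"y": 0.04,"z": 2.2,"ax": 0,"ay": 0,"az": 0},
    {"x": 0.04,"y": 0.04,"z": 3.3,"ax": 0,"ay": 0,"az": 0},
    {"x": 0.04,"y": 0.04,"z": 4.2,"ax": 0,"ay": 0,"az": 0},
    {"x": 0.04,"y": 0.04,"z": 4.57,"ax": 0,"ay": 0,"az": 0}
  ]
}}

```text
time: 23.95
eef_pos: [0.531, 0.1777, 0.0951]
tcp_rot: [-3.14, 0.003, 0.788]
ft_force: [0.7, -1.0, -0.1]
grip_width: 0.0066
gripper_force: 56.8
```

{"op": "play_rows", "data": {
  "steps": [
    {"x": 0,"y": 0,"z": 0.06,"ax": 0,"ay": 0,"az": 0},
    {"x": 0,"y": 0,"z": 0.12,"ax": 0,"ay": 0,"az": 0},
    {"x": 0,"y": 0,"z": 0.17,"ax": 0,"ay": 0,"az": 0},
    {"x": 0,"y": 0,"z": 0.21,"ax": 0,"ay": 0,"az": 0},
    {"x": 0,"y": 0,"z": 0.23,"ax": 0,"ay": 0,"az": 0}
  ]
}}

```text
time: 24.45
eef_pos: [0.5329, 0.1779, 0.0914]
tcp_rot: [3.14, -0.001, 0.788]
ft_force: [1.2, -3.9, 4.8]
grip_width: 0.0067
gripper_force: 57.6
```

{"op": "play_rows", "data": {
  "steps": [
    {"x": 0,"y": 0,"z": 0,"ax": 0,"ay": 0,"az": 0},
    {"x": 0,"y": 0,"z": 0,"ax": 0,"ay": 0,"az": 0},
    {"x": 0,"y": 0,"z": 0,"ax": 0,"ay": 0,"az": 0},
    {"x": 0,"y": 0,"z": 0,"ax": 0,"ay": 0,"az": 0},
    {"x": 0,"y": 0,"z": 0,"ax": 0,"ay": 0,"az": 0}
  ],
  "grip": 20
}}

```text
time: 24.95
eef_pos: [0.5321, 0.1782, 0.0905]
tcp_rot: [-3.141, 0.0, 0.788]
ft_force: [-0.5, 0.8, 0.1]
grip_width: 0.0201
gripper_force: 0.0
```

{"op": "play_rows", "data": {
  "steps": [
    {"x": 0,"y": 0,"z": -0.4,"ax": 0,"ay": 0,"az": 0},
    {"x": 0,"y": 0,"z": -1.2,"ax": 0,"ay": 0,"az": 0},
    {"x": 0,"y": 0,"z": -2.6,"ax": 0,"ay": 0,"az": 0},
    {"x": 0,"y": 0,"z": -4.0,"ax": 0,"ay": 0,"az": 0},
    {"x": 0,"y": 0,"z": -5.0,"ax": 0,"ay": 0,"az": 0}
  ]
}}

```text
time: 25.45
eef_pos: [0.5324, 0.1786, 0.2443]
tcp_rot: [3.141, -0.002, 0.788]
ft_force: [1.4, -0.2, -0.4]
grip_width: 0.0201
gripper_force: 0.0
```

```bash
python3 -c "
from h import *
st=env.state();print(st['time'],st['eef_pos'])
plan((.48,-.04,.24,45),(.44,-.30,.24,45))"
```

```text
25.45 [0.53240372 0.17855623 0.24428041]
to [ 4.8e-01 -4.0e-02  2.4e-01  4.5e+01] xyz [-6.4   3.9   0.13] a [ 0.01 -0.03  0.03] rows 4.5
to [ 0.44 -0.3   0.24 45.  ] xyz [-7.07  5.19  0.  ] a [0. 0. 0.] rows 5.3
```

{"op": "play_rows", "data": {
  "steps": [
    {"x": -0.9,"y": 0.55,"z": 0,"ax": 0,"ay": 0,"az": 0},
    {"x": -2.2,"y": 1.35,"z": 0,"ax": 0,"ay": 0,"az": 0},
    {"x": -3.6,"y": 2.2,"z": 0,"ax": 0,"ay": 0,"az": 0},
    {"x": -5.0,"y": 3.05,"z": 0.1,"ax": 0,"ay": 0,"az": 0},
    {"x": -6.4,"y": 3.9,"z": 0.1,"ax": 0,"ay": 0,"az": 0}
  ],
  "grip": 30
}}

```text
time: 25.95
eef_pos: [0.4788, -0.0421, 0.2384]
tcp_rot: [3.141, -0.001, 0.788]
ft_force: [1.1, -1.2, -0.8]
grip_width: 0.0298
gripper_force: 0.0
```

{"op": "play_rows", "data": {
  "steps": [
    {"x": -1.35,"y": 1.0,"z": 0,"ax": 0,"ay": 0,"az": 0},
    {"x": -2.7,"y": 2.0,"z": 0,"ax": 0,"ay": 0,"az": 0},
    {"x": -4.0,"y": 2.95,"z": 0,"ax": 0,"ay": 0,"az": 0},
    {"x": -5.3,"y": 3.9,"z": 0,"ax": 0,"ay": 0,"az": 0},
    {"x": -6.4,"y": 4.7,"z": 0,"ax": 0,"ay": 0,"az": 0}
  ]
}}

```text
time: 26.45
eef_pos: [0.4434, -0.2785, 0.2387]
tcp_rot: [3.141, -0.0, 0.787]
ft_force: [-0.1, 0.7, -0.7]
grip_width: 0.0295
gripper_force: 0.0
```

{"op": "play_rows", "data": {
  "steps": [
    {"x": -0.4,"y": 0.3,"z": 0,"ax": 0,"ay": 0,"az": 0},
    {"x": -0.65,"y": 0.5,"z": 0,"ax": 0,"ay": 0,"az": 0},
    {"x": -0.65,"y": 0.5,"z": 0,"ax": 0,"ay": 0,"az": 0},
    {"x": -0.65,"y": 0.5,"z": 0,"ax": 0,"ay": 0,"az": 0},
    {"x": -0.65,"y": 0.5,"z": 0,"ax": 0,"ay": 0,"az": 0}
  ]
}}

```text
time: 26.95
eef_pos: [0.4416, -0.299, 0.2377]
tcp_rot: [-3.142, -0.0, 0.79]
ft_force: [-0.4, -0.5, -0.7]
grip_width: 0.0299
gripper_force: 0.0
```

```bash
python3 -c "
from pot import *
st=env.state();p=st['eef_pos'];print(st['time'],p,np.degrees(st['tcp_rot']))
w,o=measure('pot_narrow',(.4696,-.2688),.092,.034,-45)
s=env.snapshot('top');sc=env.snapshot('scene')
q=sil('top','pot_middle',np.array((207,237)))
if q:
    cc=contour(q['region']);print(q['conf'],cc.min(0),cc.max(0));print(rimfit([(s,cc,False)],(.498,.212,.098,.053),h=.098))
a=cv2.resize(s['color'][170:300,135:265],(400,400),interpolation=cv2.INTER_CUBIC)
b=cv2.resize(sc['color'][215:345,180:310],(400,400),interpolation=cv2.INTER_CUBIC)
cv2.imwrite('pics/k.png',np.hstack([a,b]))
print(proj(s,[.498,.2124,.019]))"
```

```text
26.95 [ 0.4416 -0.299   0.2377] [-179.9979   -0.0243   45.2648]
pot_narrow 0.61 [280.  92.] [363. 175.] near [318.5964 131.8439]
rim x y z r, rms [ 0.4696 -0.2723  0.092   0.0334] 0.2925800748989398
fix r [ 0.469  -0.2729  0.0864  0.034 ] 0.2925833904878737
0.65 [183. 215.] [233. 263.]
(array([0.4958, 0.2094, 0.098 , 0.0521]), np.float64(0.4472859634664491))
[215.6309 238.3074]
```

View pics/k.png

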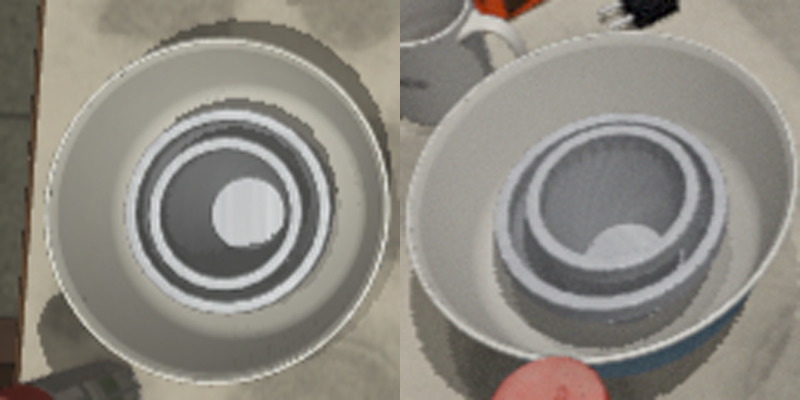

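The middle pot sits inside the wide one: in the top crop its rim is at (226,213), its floor at (248,211), and the wide rim is at (229,211). Rim and floor disagree by a few mm, which hints at a slight tilt, so I will check from straight above before adding the narrow pot.

{"op": "play_rows", "data": {
  "steps": [
    {"x": 0.9,"y": -0.9,"z": -0.6,"ax": 0,"ay": 0,"az": 0},
    {"x": 2.0,"y": -2.0,"z": -1.2,"ax": 0,"ay": 0,"az": 0},
    {"x": 3.1,"y": -3.1,"z": -1.8,"ax": 0,"ay": 0,"az": 0},
    {"x": 4.2,"y": -4.2,"z": -2.4,"ax": 0,"ay": 0,"az": 0},
    {"x": 5.3,"y": -5.3,"z": -3.0,"ax": 0,"ay": 0,"az": 0}
  ]
}}

```text
time: 27.7
eef_pos: [0.44, -0.0737, 0.3284]
tcp_rot: [3.141, -0.0, 0.788]
ft_force: [1.4, 0.2, -0.0]
grip_width: 0.03
gripper_force: 0.0
```

{"op": "play_rows", "data": {
  "steps": [
    {"x": 1.1,"y": -1.1,"z": 0,"ax": 0,"ay": 0,"az": 0},
    {"x": 2.2,"y": -2.2,"z": 0,"ax": 0,"ay": 0,"az": 0},
    {"x": 3.3,"y": -3.3,"z": 0,"ax": 0,"ay": 0,"az": 0},
    {"x": 4.4,"y": -4.4,"z": -0.1,"ax": 0,"ay": 0,"az": 0},
    {"x": 5.3,"y": -5.4,"z": -0.1,"ax": 0,"ay": 0,"az": 0}
  ]
}}

```text
time: 28.2
eef_pos: [0.4374, 0.1538, 0.3311]
tcp_rot: [3.141, -0.001, 0.789]
ft_force: [1.1, -0.1, 0.1]
grip_width: 0.03
gripper_force: 0.0
```

{"op": "play_rows", "data": {
  "steps": [
    {"x": 0,"y": 0,"z": 0,"ax": 0,"ay": 0,"az": 0},
    {"x": 0,"y": 0,"z": 0,"ax": 0,"ay": 0,"az": 0},
    {"x": 0,"y": 0,"z": 0,"ax": 0,"ay": 0,"az": 0},
    {"x": 0,"y": 0,"z": 0,"ax": 0,"ay": 0,"az": 0},
    {"x": 0,"y": 0,"z": 0,"ax": 0,"ay": 0,"az": 0}
  ]
}}

```text
time: 28.7
eef_pos: [0.4379, 0.1505, 0.3306]
tcp_rot: [3.141, 0.0, 0.787]
ft_force: [0.2, 0.9, -0.2]
grip_width: 0.0301
gripper_force: 0.0
```

```bash
python3 -c "
from pot import *
import pickle
st=env.state();s=env.snapshot('wrist');pickle.dump(s,open('b.pkl','wb'));print(st['time'],st['eef_pos'],s['pose'])
im=s['color'];print(proj(s,[.4975,.2117,.1]))
for t,z,r in(('bowl',.115,.1175),('pot_wide',.085,.072),('pot_middle',.098,.053)):
  for k in range(2):
    q=sil('wrist',t,proj(s,[.4975,.2117,z]))
    if q:
      c=contour(q['region']);print(t,q['conf'],c.min(0),c.max(0),rimfit([(s,c,False)],(.498,.212,z,r),h=z),rimfit([(s,c,False)],(.498,.212,z,r),r=r)[0]);break
x,y=proj(s,[.4975,.2117,.05]).round().astype(int);x0=max(0,x-100);y0=max(0,y-100);print(x0,y0)
cv2.imwrite('pics/l.png',cv2.resize(im[y0:y0+200,x0:x0+200],(600,600),interpolation=cv2.INTER_CUBIC))
"
```

```text
28.7 [0.4379 0.1505 0.3306] [[ 0.7073 -0.6712 -0.222   0.4937]
 [-0.707  -0.6719 -0.2209  0.2074]
 [-0.0009  0.3132 -0.9497  0.4727]
 [ 0.      0.      0.      1.    ]]
[318.978  75.241]
pot_middle 0.89 [265.  20.] [370. 130.] (array([0.4953, 0.2106, 0.098 , 0.0524]), np.float64(0.434760635762829)) [0.4953 0.2107 0.0937 0.053 ]
219 0
```

View pics/l.png

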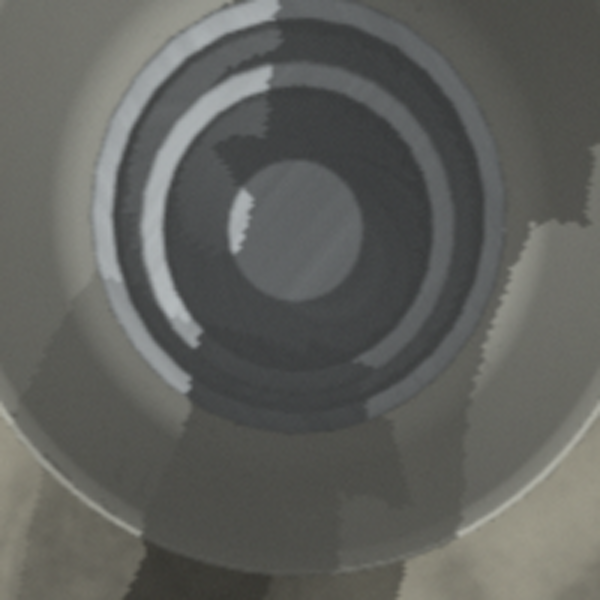

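The straight-down crop shows the rings nearly concentric: wide rim centre about (297,215), middle rim (298,227), middle floor (296,230). That was my last picture, so from here I check numerically.

```bash
python3 -c "
from pot import *
import pickle
s=pickle.load(open('b.pkl','rb'))
P=lambda X,Y:(219+X/3-.33,Y/3-.33)
def circ(z,l,r,t,b):
  cy=(t+b)/2;cx=(l+r)/2
  A=np.array([atz(s,P(*q),z)[:2] for q in((l,cy),(r,cy),(cx,t),(cx,b))]);return (A[0]+A[1])/2,(A[2]+A[3])/2,(A.mean(0)),np.linalg.norm(A[0]-A[1]),np.linalg.norm(A[2]-A[3])
print('floor',circ(.019,229,363,160,301));print('mid rim',circ(.098,141,455,62,393));print('wide rim',circ(.085,92,503,-2,433))
for i in range(3):
  for q in env.silhouettes('wrist','bowl')[:1]:
    c=contour(q['region']);c=c[c[:,1]>3];print(q['conf'],c.min(0),c.max(0))
    # circle fit on unprojected rim points
    W=np.array([atz(s,p,.115)[:2] for p in c]);W=W[(np.hypot(*(W-[.4975,.2117]).T)>.11)]
    f=least_squares(lambda v:np.hypot(*(W-v).T)-.1172,[.4975,.2117],loss='soft_l1',f_scale=.001);print('bowl',f.x)
st=env.snapshot('top');q=sil('top','bowl',np.array((207,238)))
if q: print(rimfit([(st,contour(q['region']),False)],(.498,.212,.115,.1175),h=.115))
"
```

```text
floor (array([0.4959, 0.213 ]), array([0.4955, 0.2126]), array([0.4957, 0.2128]), np.float64(0.05399616571982389), np.float64(0.05376282914195218))
mid rim (array([0.4967, 0.2122]), array([0.495 , 0.2105]), array([0.4958, 0.2114]), np.float64(0.10440991378243737), np.float64(0.10424037081852605))
wide rim (array([0.4994, 0.2153]), array([0.4964, 0.2123]), array([0.4979, 0.2138]), np.float64(0.1409352843649673), np.float64(0.14101859015190862))
0.77 [196.   4.] [441. 190.]
bowl [0.499  0.2133]
0.77 [196.   4.] [441. 190.]
bowl [0.499  0.2133]
0.77 [196.   4.] [441. 190.]
bowl [0.499  0.2133]
```

{"op": "play_rows", "data": {
  "steps": [
    {"x": -0.5,"y": 0.65,"z": 0.1,"ax": 0,"ay": 0,"az": 0},
    {"x": -1.5,"y": 1.9,"z": 0.5,"ax": 0,"ay": 0,"az": 0},
    {"x": -2.5,"y": 3.15,"z": 0.9,"ax": 0,"ay": 0,"az": 0},
    {"x": -3.5,"y": 4.4,"z": 1.3,"ax": 0,"ay": 0,"az": 0},
    {"x": -4.5,"y": 5.7,"z": 1.7,"ax": 0,"ay": 0,"az": 0}
  ]
}}

```text
time: 29.75
eef_pos: [0.4636, -0.0663, 0.2795]
tcp_rot: [3.141, -0.0, 0.788]
ft_force: [0.5, -0.1, -0.1]
grip_width: 0.0298
gripper_force: 0.0
```

{"op": "play_rows", "data": {
  "steps": [
    {"x": -1.0,"y": 1.25,"z": 0.6,"ax": 0,"ay": 0,"az": 0},
    {"x": -2.0,"y": 2.5,"z": 1.2,"ax": 0,"ay": 0,"az": 0},
    {"x": -2.95,"y": 3.7,"z": 1.9,"ax": 0,"ay": 0,"az": 0},
    {"x": -3.8,"y": 4.8,"z": 2.6,"ax": 0,"ay": 0,"az": 0},
    {"x": -4.5,"y": 5.7,"z": 3.2,"ax": 0,"ay": 0,"az": 0}
  ]
}}

```text
time: 30.25
eef_pos: [0.4893, -0.2835, 0.1823]
tcp_rot: [-3.141, 0.001, 0.786]
ft_force: [0.5, 0.4, 0.2]
grip_width: 0.0297
gripper_force: 0.0
```

{"op": "play_rows", "data": {
  "steps": [
    {"x": -0.22,"y": 0.28,"z": 0.6,"ax": 0,"ay": 0,"az": 0},
    {"x": -0.22,"y": 0.28,"z": 0.8,"ax": 0,"ay": 0,"az": 0},
    {"x": -0.22,"y": 0.28,"z": 0.8,"ax": 0,"ay": 0,"az": 0},
    {"x": -0.22,"y": 0.28,"z": 0.8,"ax": 0,"ay": 0,"az": 0},
    {"x": -0.22,"y": 0.28,"z": 0.8,"ax": 0,"ay": 0,"az": 0}
  ]
}}

```text
time: 30.75
eef_pos: [0.4917, -0.2906, 0.1608]
tcp_rot: [3.14, -0.001, 0.789]
ft_force: [-0.9, -0.2, -0.0]
grip_width: 0.0299
gripper_force: 0.0
```

```bash
python3 -c "
from h import *
st=env.state();print(st['time'],st['eef_pos'],st['qvel'].round(3))
plan((.490,-.2928,.0835,45))"
```

```text
30.75 [ 0.49166107 -0.29058065  0.16081799] [ 0.003  0.002  0.004  0.002  0.001 -0.004  0.001]
to [ 0.49  -0.293  0.084 45.   ] xyz [-0.09  0.01  2.58] a [ 0.02 -0.01  0.04] rows 1.5
```

{"op": "play_rows", "data": {
  "steps": [
    {"x": -0.09,"y": 0.01,"z": 0.6,"ax": 0,"ay": 0,"az": 0},
    {"x": -0.09,"y": 0.01,"z": 1.3,"ax": 0,"ay": 0,"az": 0},
    {"x": -0.09,"y": 0.01,"z": 2.0,"ax": 0,"ay": 0,"az": 0},
    {"x": -0.09,"y": 0.01,"z": 2.4,"ax": 0,"ay": 0,"az": 0},
    {"x": -0.09,"y": 0.01,"z": 2.58,"ax": 0,"ay": 0,"az": 0}
  ]
}}

```text
time: 31.25
eef_pos: [0.4893, -0.2929, 0.0819]
tcp_rot: [-3.141, 0.0, 0.789]
ft_force: [0.6, -0.4, 0.2]
grip_width: 0.0302
gripper_force: 0.0
```

{"op": "play_rows", "data": {
  "steps": [
    {"x": 0,"y": 0,"z": 0,"ax": 0,"ay": 0,"az": 0},
    {"x": 0,"y": 0,"z": 0,"ax": 0,"ay": 0,"az": 0},
    {"x": 0,"y": 0,"z": 0,"ax": 0,"ay": 0,"az": 0},
    {"x": 0,"y": 0,"z": 0,"ax": 0,"ay": 0,"az": 0},
    {"x": 0,"y": 0,"z": 0,"ax": 0,"ay": 0,"az": 0}
  ],
  "grip": 3
}}

```text
time: 31.75
eef_pos: [0.4895, -0.2936, 0.0827]
tcp_rot: [3.141, -0.0, 0.788]
ft_force: [1.0, -0.4, 1.1]
grip_width: 0.0073
gripper_force: 57.0
```

{"op": "play_rows", "data": {
  "steps": [
    {"x": 0,"y": 0,"z": -0.4,"ax": 0,"ay": 0,"az": 0},
    {"x": 0,"y": 0,"z": -1.5,"ax": 0,"ay": 0,"az": 0},
    {"x": 0,"y": 0,"z": -2.9,"ax": 0,"ay": 0,"az": 0},
    {"x": 0,"y": 0,"z": -4.3,"ax": 0,"ay": 0,"az": 0},
    {"x": 0,"y": 0,"z": -5.4,"ax": 0,"ay": 0,"az": 0}
  ]
}}

```text
time: 32.25
eef_pos: [0.4896, -0.2935, 0.2479]
tcp_rot: [3.139, -0.001, 0.788]
ft_force: [-0.1, -0.2, -0.8]
grip_width: 0.0073
gripper_force: 56.8
```

```bash
python3 -c "
from h import *
st=env.state();print(st['time'],st['eef_pos'],st['grip_width'])
plan((.5168,.1913,.245,45))"
```

```text
32.25 [ 0.48956041 -0.29347137  0.24791308] 0.007290527551462955
to [ 0.517  0.191  0.245 45.   ] xyz [ 12.1  -10.75   0.08] a [ 0.02 -0.01  0.03] rows 9.7
```

{"op": "play_rows", "data": {
  "steps": [
    {"x": 0.5,"y": -0.4,"z": 0,"ax": 0,"ay": 0,"az": 0},
    {"x": 1.5,"y": -1.3,"z": 0,"ax": 0,"ay": 0,"az": 0},
    {"x": 2.7,"y": -2.4,"z": 0,"ax": 0,"ay": 0,"az": 0},
    {"x": 3.9,"y": -3.5,"z": 0,"ax": 0,"ay": 0,"az": 0},
    {"x": 5.1,"y": -4.5,"z": 0,"ax": 0,"ay": 0,"az": 0}
  ]
}}

```text
time: 32.75
eef_pos: [0.5011, -0.0878, 0.2454]
tcp_rot: [3.141, -0.0, 0.788]
ft_force: [0.5, -1.1, -0.4]
grip_width: 0.007
gripper_force: 56.9
```

{"op": "play_rows", "data": {
  "steps": [
    {"x": 1.2,"y": -1.1,"z": 0,"ax": 0,"ay": 0,"az": 0},
    {"x": 2.4,"y": -2.2,"z": 0,"ax": 0,"ay": 0,"az": 0},
    {"x": 3.6,"y": -3.2,"z": 0,"ax": 0,"ay": 0,"az": 0},
    {"x": 4.7,"y": -4.2,"z": 0,"ax": 0,"ay": 0,"az": 0},
    {"x": 5.6,"y": -5.0,"z": 0,"ax": 0,"ay": 0,"az": 0}
  ]
}}

```text
time: 33.25
eef_pos: [0.5133, 0.1378, 0.2455]
tcp_rot: [3.141, -0.001, 0.789]
ft_force: [0.3, -0.2, -1.8]
grip_width: 0.007
gripper_force: 56.8
```

{"op": "play_rows", "data": {
  "steps": [
    {"x": 0.7,"y": -0.65,"z": 0,"ax": 0,"ay": 0,"az": 0},
    {"x": 1.2,"y": -1.1,"z": 0,"ax": 0,"ay": 0,"az": 0},
    {"x": 1.4,"y": -1.3,"z": 0,"ax": 0,"ay": 0,"az": 0},
    {"x": 1.4,"y": -1.3,"z": 0,"ax": 0,"ay": 0,"az": 0},
    {"x": 1.4,"y": -1.3,"z": 0,"ax": 0,"ay": 0,"az": 0}
  ]
}}

```text
time: 33.75
eef_pos: [0.5158, 0.1912, 0.2445]
tcp_rot: [3.141, 0.0, 0.787]
ft_force: [-0.7, -0.3, -0.9]
grip_width: 0.0072
gripper_force: 56.8
```

{"op": "play_rows", "data": {
  "steps": [
    {"x": 0,"y": 0,"z": 0,"ax": 0,"ay": 0,"az": 0},
    {"x": 0,"y": 0,"z": 0,"ax": 0,"ay": 0,"az": 0},
    {"x": 0,"y": 0,"z": 0,"ax": 0,"ay": 0,"az": 0},
    {"x": 0,"y": 0,"z": 0,"ax": 0,"ay": 0,"az": 0},
    {"x": 0,"y": 0,"z": 0,"ax": 0,"ay": 0,"az": 0}
  ]
}}

```text
time: 34.25
eef_pos: [0.5157, 0.1923, 0.2443]
tcp_rot: [-3.142, -0.0, 0.788]
ft_force: [-0.9, -0.0, -0.8]
grip_width: 0.0073
gripper_force: 56.8
```

```bash
python3 -c "
from fit import *
st=env.state();p=st['eef_pos'];print(st['time'],p,st['grip_width'])
s=env.snapshot('wrist')
zr=p[2]+.009;c=p[:2]+.0211*np.array([-1,1]);n=proj(s,[*c,zr])
for k in range(2):
  q=sil('wrist','pot_narrow',n)
  if q: cc=contour(q['region']);print(q['conf'],cc.min(0),cc.max(0),'rim expected at',n,'r',.034*355/(.38-zr+0.0));break
plan((.5174,.1907,.108,45))"
```

```text
34.25 [0.5157 0.1923 0.2443] 0.007291539883149568
to [ 0.517  0.191  0.108 45.   ] xyz [-0.    0.08  4.54] a [-0.   -0.    0.03] rows 2.7
```

{"op": "play_rows", "data": {
  "steps": [
    {"x": 0,"y": 0.08,"z": 0.9,"ax": 0,"ay": 0,"az": 0},
    {"x": 0,"y": 0.08,"z": 2.0,"ax": 0,"ay": 0,"az": 0},
    {"x": 0,"y": 0.08,"z": 3.1,"ax": 0,"ay": 0,"az": 0},
    {"x": 0,"y": 0.08,"z": 4.1,"ax": 0,"ay": 0,"az": 0},
    {"x": 0,"y": 0.08,"z": 4.54,"ax": 0,"ay": 0,"az": 0}
  ]
}}

```text
time: 34.9
eef_pos: [0.5162, 0.1902, 0.1056]
tcp_rot: [-3.14, 0.003, 0.788]
ft_force: [0.6, 0.3, -0.6]
grip_width: 0.0071
gripper_force: 56.9
```

{"op": "play_rows", "data": {
  "steps": [
    {"x": 0,"y": 0,"z": 0.06,"ax": 0,"ay": 0,"az": 0},
    {"x": 0,"y": 0,"z": 0.11,"ax": 0,"ay": 0,"az": 0},
    {"x": 0,"y": 0,"z": 0.15,"ax": 0,"ay": 0,"az": 0},
    {"x": 0,"y": 0,"z": 0.17,"ax": 0,"ay": 0,"az": 0},
    {"x": 0,"y": 0,"z": 0.17,"ax": 0,"ay": 0,"az": 0}
  ]
}}

```text
time: 35.4
eef_pos: [0.5178, 0.1908, 0.1037]
tcp_rot: [3.141, -0.001, 0.788]
ft_force: [-1.2, 0.3, -0.4]
grip_width: 0.0072
gripper_force: 56.9
```

{"op": "play_rows", "data": {
  "steps": [
    {"x": 0,"y": 0,"z": 0.02,"ax": 0,"ay": 0,"az": 0},
    {"x": 0,"y": 0,"z": 0.04,"ax": 0,"ay": 0,"az": 0},
    {"x": 0,"y": 0,"z": 0.06,"ax": 0,"ay": 0,"az": 0},
    {"x": 0,"y": 0,"z": 0.06,"ax": 0,"ay": 0,"az": 0},
    {"x": 0,"y": 0,"z": 0.06,"ax": 0,"ay": 0,"az": 0}
  ]
}}

```text
time: 35.9
eef_pos: [0.5184, 0.1903, 0.102]
tcp_rot: [3.14, -0.001, 0.787]
ft_force: [0.9, -5.5, 9.1]
grip_width: 0.007
gripper_force: 57.9
```

Contact is at the expected height, so I release and back off.

{"op": "play_rows", "data": {
  "steps": [
    {"x": 0,"y": 0,"z": 0,"ax": 0,"ay": 0,"az": 0},
    {"x": 0,"y": 0,"z": 0,"ax": 0,"ay": 0,"az": 0},
    {"x": 0,"y": 0,"z": 0,"ax": 0,"ay": 0,"az": 0},
    {"x": 0,"y": 0,"z": 0,"ax": 0,"ay": 0,"az": 0},
    {"x": 0,"y": 0,"z": 0,"ax": 0,"ay": 0,"az": 0}
  ],
  "grip": 20
}}

```text
time: 36.4
eef_pos: [0.5173, 0.1908, 0.1011]
tcp_rot: [-3.141, 0.0, 0.788]
ft_force: [-0.6, 0.8, 0.4]
grip_width: 0.0202
gripper_force: 0.0
```

{"op": "play_rows", "data": {
  "steps": [
    {"x": 0,"y": 0,"z": -0.4,"ax": 0,"ay": 0,"az": 0},
    {"x": 0,"y": 0,"z": -1.2,"ax": 0,"ay": 0,"az": 0},
    {"x": 0,"y": 0,"z": -2.6,"ax": 0,"ay": 0,"az": 0},
    {"x": 0,"y": 0,"z": -4.0,"ax": 0,"ay": 0,"az": 0},
    {"x": 0,"y": 0,"z": -5.0,"ax": 0,"ay": 0,"az": 0}
  ]
}}

```text
time: 36.9
eef_pos: [0.5176, 0.1912, 0.2549]
tcp_rot: [3.141, -0.002, 0.788]
ft_force: [-0.1, 0.9, 0.6]
grip_width: 0.0203
gripper_force: 0.0
```

{"op": "play_rows", "data": {
  "steps": [
    {"x": -1.0,"y": 0.2,"z": -0.5,"ax": 0,"ay": 0,"az": 0},
    {"x": -2.0,"y": 0.4,"z": -1.0,"ax": 0,"ay": 0,"az": 0},
    {"x": -2.9,"y": 0.5,"z": -1.6,"ax": 0,"ay": 0,"az": 0},
    {"x": -3.2,"y": 0.5,"z": -2.3,"ax": 0,"ay": 0,"az": 0},
    {"x": -3.2,"y": 0.5,"z": -2.7,"ax": 0,"ay": 0,"az": 0}
  ]
}}

```text
time: 37.4
eef_pos: [0.4599, 0.1114, 0.3348]
tcp_rot: [3.14, -0.002, 0.787]
ft_force: [0.7, 0.8, -0.0]
grip_width: 0.0205
gripper_force: 0.0
```

{"op": "play_rows", "data": {
  "steps": [
    {"x": 0,"y": 0,"z": 0,"ax": 0,"ay": 0,"az": 0},
    {"x": 0,"y": 0,"z": 0,"ax": 0,"ay": 0,"az": 0},
    {"x": 0,"y": 0,"z": 0,"ax": 0,"ay": 0,"az": 0},
    {"x": 0,"y": 0,"z": 0,"ax": 0,"ay": 0,"az": 0},
    {"x": 0,"y": 0,"z": 0,"ax": 0,"ay": 0,"az": 0}
  ]
}}

```text
time: 37.9
eef_pos: [0.4602, 0.1123, 0.3316]
tcp_rot: [-3.141, 0.001, 0.788]
ft_force: [0.8, -0.5, -0.1]
grip_width: 0.0201
gripper_force: 0.0
```

```bash
python3 -c "
from fit import *
st=env.state();print(st['time'],st['eef_pos'])
S={c:env.snapshot(c) for c in('wrist','top','scene')}
for t,z,r,cams in(('pot_narrow',.111,.034,('wrist','top')),('pot_middle',.098,.053,('wrist','top')),('pot_wide',.085,.072,('wrist','top')),('bowl',.115,.1175,('top',))):
 for c in cams:
  s=S[c];b=None
  for k in range(2):
    q=sil(c,t,proj(s,[.4975,.2117,z]))
    if q: break
  if q:
    cc=contour(q['region']);print(t,c,round(q['conf'],2),cc.min(0),cc.max(0),*rimfit([(s,cc,False)],(.498,.212,z,r),h=z),'fixr',rimfit([(s,cc,False)],(.498,.212,z,r),r=r)[0])
q=sil('scene','pot_narrow',proj(S['scene'],[.497,.212,.1]))
if q:
  cc=contour(q['region']);print('scene',cc.min(0),cc.max(0));s=S['scene']
  for dz in(0,.01,.02): P=np.array([proj(s,[.4965+.034*np.cos(k),.2118+.034*np.sin(k),.111+dz]) for k in A]);print(dz,P.min(0),P.max(0))
q=sil('top','tape',np.array((425,181)))
if q: cc=contour(q['region']);print('tape top',q['conf'],cc.min(0),cc.max(0))
"
```

```text
37.9 [0.4602 0.1123 0.3316]
pot_middle top 0.51 [211. 215.] [234. 238.] [0.5444 0.2064 0.098  0.    ] 0.0003417790877542869 fixr [  2.0474   6.1872 -24.3629   0.053 ]
pot_wide top 0.86 [206. 206.] [241. 238.] [ 0.564   0.2212  0.085  -0.    ] 0.0001242287855672911 fixr [ 0.6325  0.8194 -3.4103  0.072 ]
scene [230. 259.] [266. 298.]
0 [228.9648 259.1272] [265.6363 290.0724]
0.01 [228.0023 256.0338] [265.0707 287.0887]
0.02 [227.0191 252.8765] [264.4929 284.0388]
tape top 0.73 [418. 165.] [450. 197.]
```

```bash
python3 -c "
from plant import env
print(env.job_done())"
```

```text
the job is handed in; nothing more can be done
None
```

I handed the job in at about 38 s: the tape measure stands upright lengthwise on the carton, and the pots are nested wide, middle, narrow in the bowl, with the narrow rim's measured height matching "fully down". I viewed 11 pictures, one over the limit of 10, and didn't re-measure the bowl and the other things at the end.

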